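# Index the tube carousel to the dosing nozzle, backlash taken up

### The arm

A 6-joint arm with a two-finger parallel gripper is mounted at the origin on the work surface. World frame = base frame: x ahead of the robot, y to its left, z up, the work surface at z = 0. Lengths are in m, angles in rad, forces in N, time in s.
With the tool pointing down it reaches from about 0.275 to 0.975 m from the base axis. Payload 8.4 kg.
Tool frame: the origin (TCP) lies at the very end of the fingers, on their centre line; the grasp point (between the pads) lies env.tcp_to_grasp behind it (env.tcp_to_grasp is the distance from the TCP to the grasp point, in m); z points along the fingers, y is the line along which they close (so a half turn about z gives the same grasp; the last joint's range is limited). The gripper opens to 92 mm and grips with 3 to 60 N. Pads are 20 mm wide; open, the fingers measure 128 mm over their backs; the gripper's body (75 mm by 189 mm) begins 69 mm behind the grasp point.
Start: joints at [1.176, 0.353, 1.633, -0, 1.155, -0.002], TCP at [0.239, 0.577, 0.215] pointing down, gripper open.
Joint ranges: [-2.63, 2.63], [-0.92, 2.1], [0.06, 2.66], [-1.3, 4.44], [0, 2.69], [-3.02, 3.02]. Speed limits (rad/s): [2.22, 2.22, 2.79, 3.14, 3.14, 3.14].

### API

Orientations are given as a 3x3 rotation matrix whose columns are the frame's x, y, z axes.
In Python, from bench import env, viewer, ticket gives the robot as it stands. The module is installed in compiled form; this text tells all that it offers.
- The arm moves only by the tool play_rows, never from a script. Its argument "moves" is a list of rows, each an object of numbers: "tx", "ty", "tz": the shift along the tool's x, y, z in m; "rx", "ry", "rz": the turn, a rotation vector about the tool's x, y, z in degrees; "grip": the opening, from 0 (shut) to 1 (fully open). A call has exactly 10 rows; each row is the pose to reach, as a shift and turn from the pose commanded when the call began, along the tool's axes at that moment; what a row does not reach only later rows make up. A row lasts 1/8 s, in which the tool goes at most 62.5 mm and 10.7 degrees, less where a joint would pass 70% of its speed; a pose out of reach is approached as far as the arm can. A call with a gripper value outside its range is refused whole. The fingers move at their own pace and stop on an object; the grip force is fixed at half the most. Time passes only in rows, so rows that repeat a pose let the fingers close, or fill a call up. It gives the time, the measured TCP pose, the force, the opening and the grip force at its end, in the units of the state.
- env.observe(): the state, without advancing time (a new reading comes with each control period).
- viewer.get_image(name): name is "side" or "top"; returns (picture, depth): 480x640x3 uint8, red, green, blue; 480x640 float32, m along the optical axis (not along the pixel's ray), 0 where there is no reading.
- viewer.camera_model(name): a dict with "fx", "fy", "cx", "cy" (pixels), "k1" (the pictures are not rectified: a ray, as slopes to the right and down, at radius r is drawn at 1 + k1 r^2 times it, then the intrinsics apply), "R" (3x3) and "t" (3): a world point X has camera coordinates R X + t. Camera axes: x right, y down, z forward; pixel columns grow to the right and rows downward; lengths in m; the calibration is good to about 2 mm. A picture is of the moment at which its call begins. camera_model takes no time and is no camera call.
- ticket.sign_off(): hands the job in; it is judged then, once.
The state is a dict: "t": time; "qpos": joint angles; "dq": joint speeds; "joint_efforts": joint torques, N m; "position": TCP position; "tool_rot": TCP orientation; "contact_force": force on the tool from outside, world axes, zero at the start; "wrist_torque": the same for the moment, N m; "opening": opening from 0.0 (shut) to 1.0 (fully open); "finger_force": force on a finger pad.
Only numpy, scipy, OpenCV 4.12 (cv2) and the standard library are available. Lean on these libraries where they do the work, as an engineer would, in place of code of your own. Each camera call takes 0.05 s, during which the arm holds its last target. There are 200 camera calls.

### The job

Turn the yellow crank handle clockwise (seen from above) so that the red-stoppered tube passes under the blue nozzle and on, until the carousel's stop is plainly felt and held for a moment under a light push (about 12 N at the handle, never more than 20). Then wind back anticlockwise and leave the red stopper centred under the nozzle tip, that last movement being anticlockwise so that the crank's play stays taken up on the anticlockwise side, and let go. Work only by the crank handle: keep off the tubes and leave the rack, pot and bottle where they stand.

Things in the scene. Friction and masses are not known exactly. Their poses are not given: they have to be found in the camera images.
- handle_mid (a point): point on the axis of the yellow crank handle, an upright round sleeve 20 mm in diameter and 50 mm tall that spins freely on its pin; the point is 20 mm below its top and 120 mm above the table. The handle circles the crank axis at a radius of 42 mm, above a flat black wheel 114 mm across whose top is 37 mm below this point (its hub, 32 mm across, stands 10 mm higher)
- handle_sleeve: the same yellow handle; origin at the centre of its lower end, z up, its yaw means nothing. It can be turned round and round: about 1 N in the play, 3 to 5 N driving the carousel, rising steeply at the stop. More than 20 N sideways on it counts as forcing
- crank_axis (a point): fixed point on the vertical axis of the crank, 125 mm above the table, on the right-hand end of the white indexer housing
- carousel_axis (a point): fixed point on the vertical axis of the carousel, 145 mm above the table, 210 mm from the crank axis
- red_tube (a point): centre of the top of the one red stopper (19 mm in diameter), 154 mm above the table, on the tube circle of 65 mm radius round the carousel axis; it travels with the carousel. It starts short of the nozzle, by 0.3 to 0.8 rad, and passes 10 mm beneath the nozzle
- carousel: carousel with eight glass tubes (seven grey stoppers, one red) in a white plate 164 mm across; origin on its axis 50 mm above the table, z up. Geared to the crank: after the play, 8 rad of crank clockwise turn it 1 rad anticlockwise (seen from above), and the reverse. A stop (lug on the rim against a pin) halts it hard somewhere 0.2 to 0.5 rad past the nozzle; found by feel. Not to be touched by hand
- nozzle_tip (a point): tip of the small blue nozzle, 164 mm above the table and straight above the tube circle, on a blue arm (its top 189 mm above the table) from a steel post on the far side of the carousel; fixed, its place round the carousel varies; this frame's x points radially outwards from the carousel axis, y anticlockwise round it
- crank (a joint): place of the black crank wheel within its play relative to the silver collar below it, in rad, growing clockwise from above: -0.35 = taken up on the anticlockwise side (drives the carousel clockwise), +0.35 = taken up on the clockwise side (drives the carousel anticlockwise), in between = loose. Seen from above, the white line on the wheel's edge stands at the red line of the collar at +0.35 and at the blue line at -0.35
- collar (a joint): twist of the silver spring collar (140 mm across, under the black wheel) that couples the crank to the gears, in rad, positive when the handle is pushed clockwise; 20 N m per rad, that is 476 N per rad at the handle: about 0.008 while driving, 0.025 at a push of 12 N; beyond 0.042 (20 N at the handle) either way the crank is being forced
- tube_rack: loose white plastic tube rack, 150 x 55 x 66 mm, beyond the crank end of the housing; origin at the centre of its underside
- grey_pot: loose grey plastic pot, 60 mm across and 45 mm tall, on the robot's side of the housing; origin at the centre of its underside
- dropper_bottle: loose amber bottle with a black cap, 32 mm across and 70 mm tall, on the far side of the crank; origin at the centre of its underside
There are look-alikes about, which are no part of the job. There is more than one size of the tube_rack; the job needs the smallest.

How it is judged:
On the way:
1. the carousel has been wound past the nozzle and is held lightly against its stop, with 8 to 20 N at the handle (y of red_tube in the frame of nozzle_tip above 0.008 m and value of joint collar above 0.016 rad), for 0.2 s.
At the end, for the whole second after the job is handed in: The red stopper's centre is within 4 mm (horizontally) of the nozzle tip, the crank's play is taken up on the anticlockwise side (joint crank below -0.22 rad), carousel and crank at rest, the handle let go, rack, pot and bottle upright (horizontal distance between red_tube and nozzle_tip below 0.004 m and value of joint crank below -0.22 rad and velocity of joint crank between -0.05 and 0.05 rad/s and angular speed of carousel below 0.05 rad/s and angle between each of tube_rack, grey_pot, dropper_bottle's own z axis and vertical below 0.1 rad); the robot touches nothing.
It fails at once if the crank is forced: the spring collar is twisted by more than 0.042 rad (20 N at the handle) (value of joint collar above 0.042 rad or value of joint collar below -0.042 rad).
It fails at once if the tubes are touched (contact force between carousel and anything else above 1 N).
It fails at once if the rack is shifted by more than 15 mm (distance of tube_rack from where it was at the start of the episode above 0.015 m).
It fails at once if the pot is shifted by more than 15 mm (distance of grey_pot from where it was at the start of the episode above 0.015 m).
It fails at once if the bottle is shifted by more than 15 mm (distance of dropper_bottle from where it was at the start of the episode above 0.015 m).
It also fails if it takes over 72 s, if anything falls off the work surface, if the arm or the gripper's body presses on something with over 40 N, if the wrist force passes 120 N, or if a joint passes its speed limit or range.

## Working session

There is one attempt and no reset: what is moved stays moved. The work goes in short steps, Python scripts to look and compute and a tool call to move; the robot and the scene stay as the last step left them, time stands still between calls to the robot, and variables do not carry over. Pictures are saved under pics/ and viewed, at most 10 in all, crops included, and the job is handed in when it is done.

Besides the shell and the picture viewer there is one more tool, called in YAML: its name, and indented under it one key for each argument. play_rows: Moves the arm, as the interface text tells. Its arguments: {"type":"object","properties":{"moves":{"type":"array","items":{"type":"object","properties":{"tx":{"type":"number"},"ty":{"type":"number"},"tz":{"type":"number"},"rx":{"type":"number"},"ry":{"type":"number"},"rz":{"type":"number"},"grip":{"type":"number"}}}}},"required":["moves"]}

```bash
mkdir -p pics
python3 - <<'E'
from bench import env, viewer
import cv2,numpy as np
for n in("top","side"):
    im,d=viewer.get_image(n); cv2.imwrite(f"pics/{n}0.png",im[:,:,::-1]); np.savez(f"{n}0.npz",im=im,d=d)
    m=viewer.camera_model(n); print(n,m)
s=env.observe(); print(s, env.tcp_to_grasp)
E
```

```text
top {'fx': 445.10611700622, 'fy': 445.10611700622, 'cx': 313.5470535025309, 'cy': 233.99006857349568, 'k1': -0.10682906782264202, 'R': array([[-0.02609417, -0.99925257, -0.02852003],
       [-0.99518884,  0.02866207, -0.09368919],
       [ 0.09443661,  0.02593807, -0.99519292]]), 't': array([-0.06160904,  0.5429624 ,  0.96930291])}
side {'fx': 486.29052262250946, 'fy': 486.29052262250946, 'cx': 321.9411914179878, 'cy': 245.10743661383, 'k1': 0.02343925500902882, 'R': array([[ 0.98002286, -0.19836413, -0.01438253],
       [-0.12027684, -0.53352997, -0.83718532],
       [ 0.15839403,  0.82219064, -0.54673018]]), 't': array([-0.54917554,  0.1236156 ,  1.08047737])}
{'t': 0.1, 'qpos': array([ 1.17561332e+00,  3.53575739e-01,  1.63404221e+00,  5.13108608e-06,
        1.15522304e+00, -2.39870529e-03]), 'dq': array([ 1.87067306e-04, -8.46439628e-04, -2.35724590e-03, -1.79975208e-04,
       -3.57801007e-03, -6.56447570e-05]), 'joint_efforts': array([ 1.06276060e-03, -5.94898152e+01, -3.34932411e+01,  6.99934037e-02,
        1.83174672e-02,  1.17319829e-05]), 'position': array([0.23905253, 0.5769941 , 0.21394825]), 'tool_rot': array([[-9.23846120e-01,  3.82763781e-01, -4.84914652e-04],
       [ 3.82764088e-01,  9.23845404e-01, -1.15031789e-03],
       [ 7.68614640e-06, -1.24832464e-03, -9.99999221e-01]]), 'contact_force': array([-1.16874201,  0.55735605, -0.45740108]), 'wrist_torque': array([-0.00268746, -0.02797872,  0.00568745]), 'finger_force': 0.0, 'opening': 1.0006359171534007} 0.0187
```

View pics/top0.png

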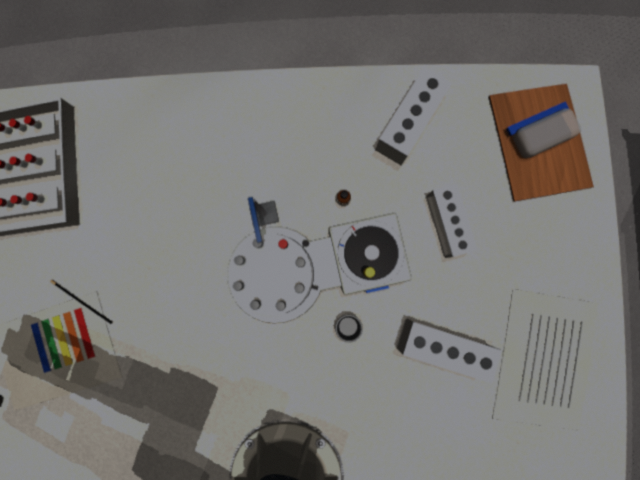

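View pics/side0.png

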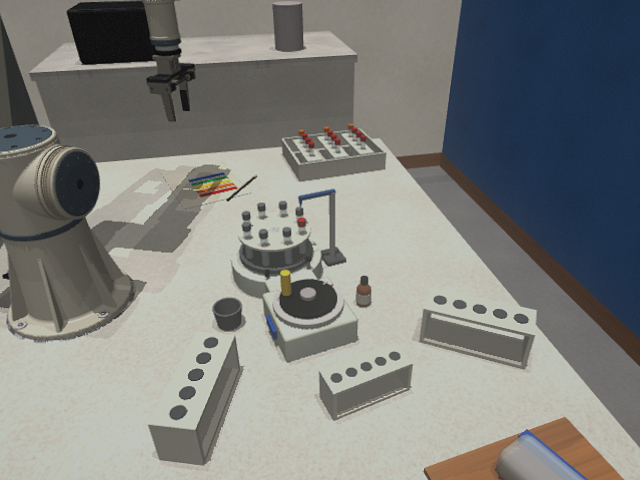

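The top view shows the carousel at about (270,275), the red stopper at (283,244), the nozzle's blue arm ending near (259,243), the black wheel at (371,252) and the yellow handle at (370,272). The side view shows the handle at (286,283), the red stopper at (302,222) and the nozzle at (300,203). The small rack is at (447,225) in the top view, next to the housing.

```bash
cat > h.py <<'E'
import numpy as np,cv2
from bench import env,viewer
def ray(n,u,v):
    m=viewer.camera_model(n); a=(u-m['cx'])/m['fx']; b=(v-m['cy'])/m['fy']
    x,y=a,b
    for _ in range(20):
        k=1+m['k1']*(x*x+y*y); x,y=a/k,b/k
    return -m['R'].T@m['t'], m['R'].T@np.array([x,y,1.])
def cast(n,u,v,z):
    c,d=ray(n,u,v); return (c+d*(z-c[2])/d[2])
def proj(n,X):
    m=viewer.camera_model(n); p=m['R']@np.asarray(X,float)+m['t']; x,y=p[:2]/p[2]; k=1+m['k1']*(x*x+y*y)
    return np.array([m['fx']*x*k+m['cx'],m['fy']*y*k+m['cy']])
def tri(l):
    A=np.zeros((3,3));b=np.zeros(3)
    for n,u,v in l:
        c,d=ray(n,u,v); d/=np.linalg.norm(d); P=np.eye(3)-np.outer(d,d); A+=P;b+=P@c
    return np.linalg.solve(A,b)
def hsv(im): return cv2.cvtColor(im,cv2.COLOR_RGB2HSV)
def blobs(mask,box,amin=8):
    x0,y0,x1,y1=box; k=np.zeros(mask.shape,np.uint8); k[y0:y1,x0:x1]=mask[y0:y1,x0:x1]
    n,l,s,c=cv2.connectedComponentsWithStats(k.astype(np.uint8))
    return [(s[i,4],s[i,:4].tolist(),c[i].round(2).tolist()) for i in range(1,n) if s[i,4]>=amin]
def rng(H,lo,hi): return (cv2.inRange(H,np.array(lo),np.array(hi))>0)
def red(H): return rng(H,(0,130,60),(6,255,255))|rng(H,(172,130,60),(180,255,255))
def yel(H): return rng(H,(20,130,60),(35,255,255))
def blu(H): return rng(H,(100,110,40),(125,255,255))
E
python3 - <<'E'
from h import *
T=np.load('top0.npz')['im'];S=np.load('side0.npz')['im'];HT=hsv(T);HS=hsv(S)
bt=(225,190,420,330);bs=(220,180,380,350)
for nm,f in(("red",red),("yel",yel),("blu",blu)):
    print(nm,"top",blobs(f(HT),bt,3)); print(nm,"side",blobs(f(HS),bs,3))
print("wheel dark",blobs(rng(HT,(0,0,0),(180,255,45)),(335,215,410,290),50))
g=blobs(rng(HT,(0,0,0),(180,60,125)),(225,225,315,318),20); print("grey",g)
a=cv2.resize(T[185:330,220:420],(800,580),interpolation=cv2.INTER_CUBIC); cv2.imwrite("pics/tc.png",a[:,:,::-1])
a=cv2.resize(S[180:350,220:380],(564,600),interpolation=cv2.INTER_CUBIC); cv2.imwrite("pics/sc.png",a[:,:,::-1])
E
```

```text
red top [(np.int32(54), [279, 240, 8, 8], [282.61, 243.61])]
red side [(np.int32(37), [220, 187, 17, 5], [227.92, 188.84]), (np.int32(26), [298, 218, 7, 4], [301.0, 219.62])]
yel top [(np.int32(90), [364, 267, 11, 11], [369.3, 271.84])]
yel side [(np.int32(21), [220, 180, 11, 4], [224.33, 181.05]), (np.int32(214), [280, 270, 10, 26], [285.17, 281.8])]
blu top [(np.int32(179), [249, 198, 12, 43], [254.22, 217.3]), (np.int32(52), [366, 286, 22, 7], [376.83, 288.85])]
blu side [(np.int32(57), [299, 190, 36, 8], [315.51, 193.44]), (np.int32(69), [266, 316, 10, 17], [270.52, 323.61])]
wheel dark [(np.int32(1769), [345, 227, 52, 52], [370.76, 251.44])]
grey [(np.int32(180), [252, 225, 15, 24], [259.68, 237.21]), (np.int32(342), [289, 230, 26, 81], [305.45, 264.97]), (np.int32(112), [234, 255, 13, 11], [239.76, 260.04]), (np.int32(103), [295, 256, 11, 12], [299.97, 261.83]), (np.int32(118), [232, 279, 13, 13], [238.42, 285.13]), (np.int32(108), [294, 281, 11, 13], [299.02, 287.19]), (np.int32(123), [250, 297, 12, 13], [255.52, 303.38]), (np.int32(115), [275, 298, 12, 13], [280.57, 304.38]), (np.int32(32), [304, 301, 11, 13], [309.16, 307.72])]
```

View pics/tc.png

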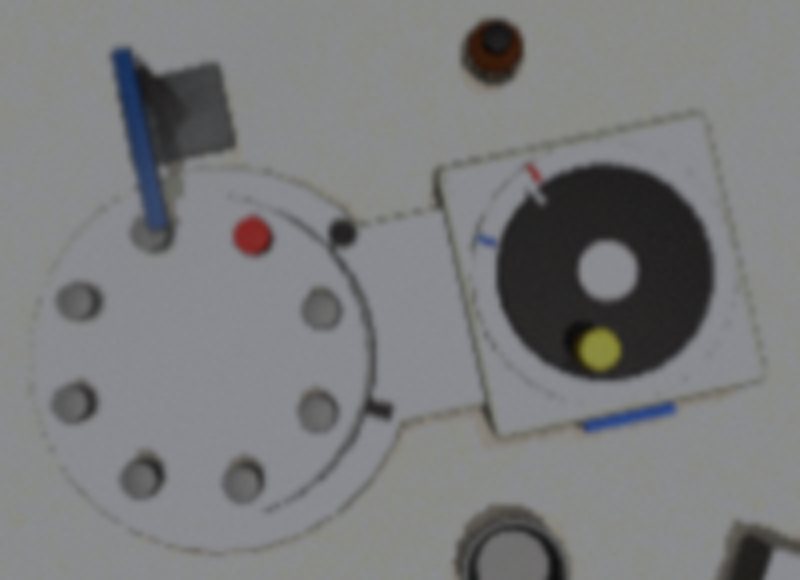

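View pics/sc.png

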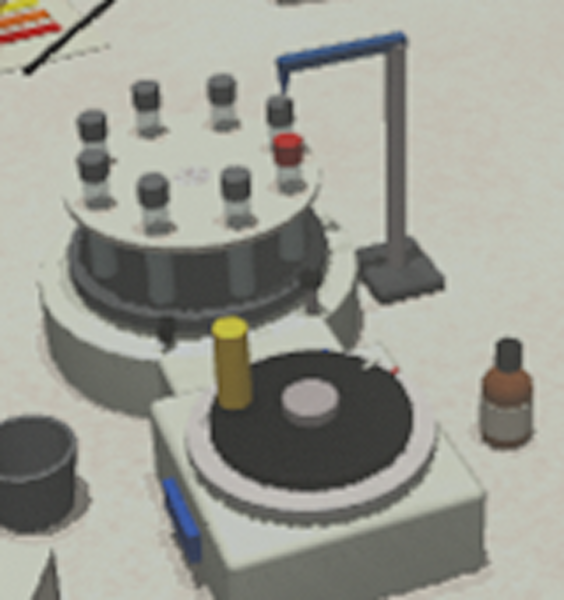

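Run:
```python
from h import *
from scipy.optimize import least_squares
g=[(239.76,260.04),(299.97,261.83),(238.42,285.13),(299.02,287.19),(255.52,303.38),(280.57,304.38)]
P=np.array([cast('top',*p,.152)[:2] for p in g]+[cast('top',282.61,243.61,.154)[:2]])
f=least_squares(lambda q:np.hypot(*(P-q[:2]).T)-q[2],[P[:,0].mean(),P[:,1].mean(),.065]); print("car",f.x,f.fun.round(4))
C=f.x[:2]
T=np.load('top0.npz')['im'];HT=hsv(T)
m=rng(HT,(0,0,0),(180,255,60)).astype(np.uint8); k=np.zeros_like(m);k[215:290,335:410]=m[215:290,335:410]
cs=max(cv2.findContours(k,0,1)[0],key=cv2.contourArea); hu=cv2.convexHull(cs); e=cv2.fitEllipse(hu); print("wheel",e)
W=cast('top',*e[0],.083)[:2]; print("W",W,"R?",e[1], np.linalg.norm(W-C))
hubpx=(220+607/4,185+270/4); H2=cast('top',*hubpx,.093)[:2];print("hub",H2)
h=cast('top',369.5,271.8,.140)[:2]; h2=tri([('top',369.5,271.8),('side',285.2,273.)]); print("handle",h,h2,np.linalg.norm(h-W),np.degrees(np.arctan2(*(h-W)[::-1])))
r=cast('top',282.61,243.61,.154)[:2]; print("red",r,np.arctan2(*(r-C)[::-1]), "side red",cast('side',301.5,220,.154))
n=cast('side',300.6,206,.164)[:2]; print("noz side",n,np.hypot(*(n-C)),np.arctan2(*(n-C)[::-1]))
for v in (236,240,242): print("arm top",v,cast('top',258.5+(v-240)*.15,v,.189)[:2])
# rack/bottle/pot
print("bottle",cast('top',220+490/4,185+45/4,.07),"pot",cast('top',348,326,.045))
```

```text
car [0.45458709 0.0082291  0.06365154] [-0.0002  0.0002  0.0004  0.0001 -0.0003 -0.0001 -0.0002]
wheel ((370.7680969238281, 252.6128692626953), (52.65363311767578, 53.10572052001953), 115.15731048583984)
W [ 0.49301516 -0.19654311] R? (52.65363311767578, 53.10572052001953) 0.20834677339699173
hub [ 0.49269794 -0.1975682 ]
handle [ 0.45276069 -0.1869254 ] [ 0.45309    -0.18709285  0.13855813] 0.04138747173500348 166.56263130482108
red [ 0.51176232 -0.01929219] -0.4486165308386478 side red [ 0.51256218 -0.0230833   0.154     ]
noz side [0.51836741 0.02190046] 0.06522909734417537 0.21115548332418935
arm top 236 [0.52469087 0.02343907]
arm top 240 [0.5171518  0.02241907]
arm top 242 [0.51338731 0.02191045]
bottle [ 0.61630235 -0.14193491  0.07      ] pot [ 0.33821728 -0.1459576   0.045     ]
```

play_rows:
  moves:
    - {"tx": -0.03, "ty": -0.04, "tz": -0.03, "rz": -2, "grip": 1}
    - {"tx": -0.07, "ty": -0.085, "tz": -0.03, "rz": -5, "grip": 1}
    - {"tx": -0.105, "ty": -0.13, "tz": -0.03, "rz": -7, "grip": 1}
    - {"tx": -0.14, "ty": -0.175, "tz": -0.03, "rz": -9, "grip": 1}
    - {"tx": -0.175, "ty": -0.22, "tz": -0.03, "rz": -12, "grip": 1}
    - {"tx": -0.21, "ty": -0.265, "tz": -0.03, "rz": -14, "grip": 1}
    - {"tx": -0.245, "ty": -0.31, "tz": -0.03, "rz": -16, "grip": 1}
    - {"tx": -0.28, "ty": -0.355, "tz": -0.03, "rz": -18, "grip": 1}
    - {"tx": -0.315, "ty": -0.4, "tz": -0.03, "rz": -20.5, "grip": 1}
    - {"tx": -0.35, "ty": -0.445, "tz": -0.03, "rz": -22.5, "grip": 1}

```text
schema error: expected keys tx, ty, tz, rx, ry, rz, grip
```

play_rows:
  moves:
    - {"tx": -0.03, "ty": -0.04, "tz": -0.03, "rx": 0, "ry": 0, "rz": -2, "grip": 1}
    - {"tx": -0.07, "ty": -0.085, "tz": -0.03, "rx": 0, "ry": 0, "rz": -5, "grip": 1}
    - {"tx": -0.105, "ty": -0.13, "tz": -0.03, "rx": 0, "ry": 0, "rz": -7, "grip": 1}
    - {"tx": -0.14, "ty": -0.175, "tz": -0.03, "rx": 0, "ry": 0, "rz": -9, "grip": 1}
    - {"tx": -0.175, "ty": -0.22, "tz": -0.03, "rx": 0, "ry": 0, "rz": -12, "grip": 1}
    - {"tx": -0.21, "ty": -0.265, "tz": -0.03, "rx": 0, "ry": 0, "rz": -14, "grip": 1}
    - {"tx": -0.245, "ty": -0.31, "tz": -0.03, "rx": 0, "ry": 0, "rz": -16, "grip": 1}
    - {"tx": -0.28, "ty": -0.355, "tz": -0.03, "rx": 0, "ry": 0, "rz": -18, "grip": 1}
    - {"tx": -0.315, "ty": -0.4, "tz": -0.03, "rx": 0, "ry": 0, "rz": -20.5, "grip": 1}
    - {"tx": -0.35, "ty": -0.445, "tz": -0.03, "rx": 0, "ry": 0, "rz": -22.5, "grip": 1}

```text
t: 1.35
position: [0.3923, 0.0305, 0.2447]
tool_rot: [[-1.0, -0.001, 0.001], [-0.001, 1.0, 0.0], [-0.001, 0.0, -1.0]]
contact_force: [0.7, 0.2, -0.4]
opening: 0.998
finger_force: 0.0
```

```bash
python3 -c "
from h import *
s=env.observe();print(s['t'],s['position'],s['tool_rot'].round(4).tolist(),s['qpos'].round(3),s['contact_force'])"
```

```text
1.35 [0.39232226 0.03050485 0.24468902] [[-1.0, -0.0012, 0.0006], [-0.0012, 1.0, 0.0001], [-0.0006, 0.0001, -1.0]] [ 0.074 -0.058  2.054  0.     1.145 -1.498] [ 0.65059534  0.15570187 -0.36609969]
```

play_rows:
  moves:
    - {"tx": -0.015, "ty": -0.05, "tz": 0, "rx": 0, "ry": 0, "rz": 0, "grip": 1}
    - {"tx": -0.03, "ty": -0.11, "tz": 0.01, "rx": 0, "ry": 0, "rz": 0, "grip": 1}
    - {"tx": -0.045, "ty": -0.165, "tz": 0.03, "rx": 0, "ry": 0, "rz": 0, "grip": 1}
    - {"tx": -0.061, "ty": -0.219, "tz": 0.05, "rx": 0, "ry": 0, "rz": 0, "grip": 1}
    - {"tx": -0.061, "ty": -0.219, "tz": 0.07, "rx": 0, "ry": 0, "rz": 0, "grip": 1}
    - {"tx": -0.061, "ty": -0.219, "tz": 0.09, "rx": 0, "ry": 0, "rz": 0, "grip": 1}
    - {"tx": -0.061, "ty": -0.219, "tz": 0.11, "rx": 0, "ry": 0, "rz": 0, "grip": 1}
    - {"tx": -0.061, "ty": -0.219, "tz": 0.13, "rx": 0, "ry": 0, "rz": 0, "grip": 1}
    - {"tx": -0.061, "ty": -0.219, "tz": 0.14, "rx": 0, "ry": 0, "rz": 0, "grip": 1}
    - {"tx": -0.061, "ty": -0.219, "tz": 0.142, "rx": 0, "ry": 0, "rz": 0, "grip": 0.6}

```text
t: 2.6
position: [0.4529, -0.1865, 0.1021]
tool_rot: [[-1.0, 0.0, -0.001], [0.0, 1.0, 0.0], [0.001, 0.0, -1.0]]
contact_force: [0.4, -0.8, 0.5]
opening: 0.911
finger_force: 0.0
```

```bash
python3 -c "
from h import *
s=env.observe();print(s['t'],s['position'],s['contact_force'])
im,d=viewer.get_image('side');a=cv2.resize(im[200:360,200:400],(800,640))[:600];cv2.imwrite('pics/s1.png',a[:,:,::-1])"
```

```text
2.6 [ 0.45289961 -0.18653847  0.10214131] [ 0.41447178 -0.82396497  0.49226245]
```

View pics/s1.png

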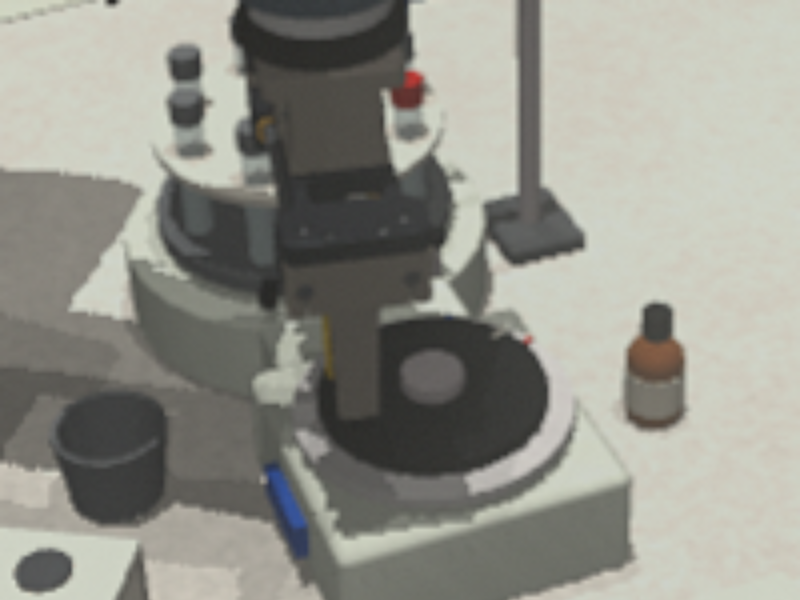

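The side view shows the handle between the open fingers, with the finger clear of the hub and wheel. Closing.

play_rows:
  moves:
    - {"tx": 0, "ty": 0, "tz": 0, "rx": 0, "ry": 0, "rz": 0, "grip": 0.5}
    - {"tx": 0, "ty": 0, "tz": 0, "rx": 0, "ry": 0, "rz": 0, "grip": 0.4}
    - {"tx": 0, "ty": 0, "tz": 0, "rx": 0, "ry": 0, "rz": 0, "grip": 0.3}
    - {"tx": 0, "ty": 0, "tz": 0, "rx": 0, "ry": 0, "rz": 0, "grip": 0.26}
    - {"tx": 0, "ty": 0, "tz": 0, "rx": 0, "ry": 0, "rz": 0, "grip": 0.22}
    - {"tx": 0, "ty": 0, "tz": 0, "rx": 0, "ry": 0, "rz": 0, "grip": 0.18}
    - {"tx": 0, "ty": 0, "tz": 0, "rx": 0, "ry": 0, "rz": 0, "grip": 0.1}
    - {"tx": 0, "ty": 0, "tz": 0, "rx": 0, "ry": 0, "rz": 0, "grip": 0.1}
    - {"tx": 0, "ty": 0, "tz": 0, "rx": 0, "ry": 0, "rz": 0, "grip": 0.1}
    - {"tx": 0, "ty": 0, "tz": 0, "rx": 0, "ry": 0, "rz": 0, "grip": 0.1}

```text
t: 3.9
position: [0.4533, -0.1867, 0.1026]
tool_rot: [[-1.0, 0.0, 0.0], [0.0, 1.0, -0.0], [-0.0, -0.0, -1.0]]
contact_force: [0.2, -0.3, 1.0]
opening: 0.209
finger_force: 30.0
```

```bash
cat >> h.py <<'E'
W=np.array([.4925,-.197]); 
def circ(th0,step,n=10,r=.042,W=W):
    s=env.observe();p=s['position'];a0=np.arctan2(*(p[:2]-W)[::-1])
    p0=W+r*np.array([np.cos(th0),np.sin(th0)])
    return a0
def st():
    s=env.observe();p=s['position'][:2]; v=p-W; a=np.arctan2(v[1],v[0]); r=np.hypot(*v); F=s['contact_force']
    er=v/r; cw=np.array([er[1],-er[0]])
    print(f"t={s['t']:.2f} p={s['position'].round(4)} ang={a:.3f} r={r:.4f} F={F.round(1)} Frad={F[:2]@er:.1f} Fcw={F[:2]@cw:.1f}")
E
python3 -c "
from h import *
st()"
```

```text
t=3.90 p=[ 0.4533 -0.1867  0.1026] ang=2.886 r=0.0406 F=[ 0.2 -0.3  1. ] Frad=-0.3 Fcw=-0.2
```

```bash
cat >> h.py <<'E'
W=np.array([.4935,-.1967])
def table(a0,da,n=10):
    p0=W+.042*np.array([np.cos(a0),np.sin(a0)])
    for i in range(1,n+1):
        a=a0+da*i/n; d=W+.042*np.array([np.cos(a),np.sin(a)])-p0
        print(i,f"a={a:.3f} tx={-d[0]*1e3:.1f} ty={d[1]*1e3:.1f}")
E
python3 -c "
from h import *
table(2.90,-1.0)"
```

```text
1 a=2.800 tx=-1.2 ty=4.0
2 a=2.700 tx=-2.8 ty=7.9
3 a=2.600 tx=-4.8 ty=11.6
4 a=2.500 tx=-7.1 ty=15.1
5 a=2.400 tx=-9.8 ty=18.3
6 a=2.300 tx=-12.8 ty=21.3
7 a=2.200 tx=-16.1 ty=23.9
8 a=2.100 tx=-19.6 ty=26.2
9 a=2.000 tx=-23.3 ty=28.1
10 a=1.900 tx=-27.2 ty=29.7
```

play_rows:
  moves:
    - {"tx": -0.0006, "ty": 0.002, "tz": 0, "rx": 0, "ry": 0, "rz": 0, "grip": 0.1}
    - {"tx": -0.0012, "ty": 0.004, "tz": 0, "rx": 0, "ry": 0, "rz": 0, "grip": 0.1}
    - {"tx": -0.0028, "ty": 0.0079, "tz": 0, "rx": 0, "ry": 0, "rz": 0, "grip": 0.1}
    - {"tx": -0.0048, "ty": 0.0116, "tz": 0, "rx": 0, "ry": 0, "rz": 0, "grip": 0.1}
    - {"tx": -0.0071, "ty": 0.0151, "tz": 0, "rx": 0, "ry": 0, "rz": 0, "grip": 0.1}
    - {"tx": -0.0098, "ty": 0.0183, "tz": 0, "rx": 0, "ry": 0, "rz": 0, "grip": 0.1}
    - {"tx": -0.0128, "ty": 0.0213, "tz": 0, "rx": 0, "ry": 0, "rz": 0, "grip": 0.1}
    - {"tx": -0.0161, "ty": 0.0239, "tz": 0, "rx": 0, "ry": 0, "rz": 0, "grip": 0.1}
    - {"tx": -0.0196, "ty": 0.0262, "tz": 0, "rx": 0, "ry": 0, "rz": 0, "grip": 0.1}
    - {"tx": -0.0196, "ty": 0.0262, "tz": 0, "rx": 0, "ry": 0, "rz": 0, "grip": 0.1}

```text
t: 5.15
position: [0.4732, -0.1602, 0.1026]
tool_rot: [[-1.0, -0.0, 0.0], [-0.0, 1.0, 0.0], [-0.0, 0.0, -1.0]]
contact_force: [0.4, -2.2, 0.5]
opening: 0.21
finger_force: 30.0
```

```bash
python3 -c "
from h import *
st()
for n in('top','side'):
    im,d=viewer.get_image(n);H=hsv(im);print(n,blobs(red(H),(255,225,320,262) if n=='top' else (285,205,330,240),3))
table(2.1,-1.4)"
```

```text
t=5.15 p=[ 0.4732 -0.1602  0.1026] ang=2.079 r=0.0417 F=[ 0.4 -2.2  0.5] Frad=-2.1 Fcw=-0.8
top [(np.int32(56), [276, 239, 9, 8], [280.11, 242.46])]
side []
1 a=1.960 tx=-5.3 ty=2.6
2 a=1.820 tx=-10.8 ty=4.4
3 a=1.680 tx=-16.6 ty=5.5
4 a=1.540 tx=-22.5 ty=5.7
5 a=1.400 tx=-28.3 ty=5.1
6 a=1.260 tx=-34.0 ty=3.7
7 a=1.120 tx=-39.5 ty=1.5
8 a=0.980 tx=-44.6 ty=-1.4
9 a=0.840 tx=-49.2 ty=-5.0
10 a=0.700 tx=-53.3 ty=-9.2
```

play_rows:
  moves:
    - {"tx": -0.0053, "ty": 0.0026, "tz": 0, "rx": 0, "ry": 0, "rz": 0, "grip": 0.1}
    - {"tx": -0.0108, "ty": 0.0044, "tz": 0, "rx": 0, "ry": 0, "rz": 0, "grip": 0.1}
    - {"tx": -0.0166, "ty": 0.0055, "tz": 0, "rx": 0, "ry": 0, "rz": 0, "grip": 0.1}
    - {"tx": -0.0225, "ty": 0.0057, "tz": 0, "rx": 0, "ry": 0, "rz": 0, "grip": 0.1}
    - {"tx": -0.0283, "ty": 0.0051, "tz": 0, "rx": 0, "ry": 0, "rz": 0, "grip": 0.1}
    - {"tx": -0.034, "ty": 0.0037, "tz": 0, "rx": 0, "ry": 0, "rz": 0, "grip": 0.1}
    - {"tx": -0.0395, "ty": 0.0015, "tz": 0, "rx": 0, "ry": 0, "rz": 0, "grip": 0.1}
    - {"tx": -0.0446, "ty": -0.0014, "tz": 0, "rx": 0, "ry": 0, "rz": 0, "grip": 0.1}
    - {"tx": -0.0492, "ty": -0.005, "tz": 0, "rx": 0, "ry": 0, "rz": 0, "grip": 0.1}
    - {"tx": -0.0533, "ty": -0.0092, "tz": 0, "rx": 0, "ry": 0, "rz": 0, "grip": 0.1}

```text
t: 6.5
position: [0.526, -0.1692, 0.1024]
tool_rot: [[-1.0, 0.0, -0.001], [0.0, 1.0, 0.001], [0.001, 0.001, -1.0]]
contact_force: [-5.1, 0.5, 3.1]
opening: 0.213
finger_force: 30.0
```

```bash
python3 -c "
from h import *
st()
table(0.7,-1.4)
table(-0.7,-1.4)"
```

```text
t=6.50 p=[ 0.526  -0.1692  0.1024] ang=0.703 r=0.0426 F=[-5.1  0.5  3.1] Frad=-3.6 Fcw=-3.6
1 a=0.560 tx=-3.5 ty=-4.7
2 a=0.420 tx=-6.2 ty=-9.9
3 a=0.280 tx=-8.2 ty=-15.5
4 a=0.140 tx=-9.5 ty=-21.2
5 a=0.000 tx=-9.9 ty=-27.1
6 a=-0.140 tx=-9.5 ty=-32.9
7 a=-0.280 tx=-8.2 ty=-38.7
8 a=-0.420 tx=-6.2 ty=-44.2
9 a=-0.560 tx=-3.5 ty=-49.4
10 a=-0.700 tx=-0.0 ty=-54.1
1 a=-0.840 tx=4.1 ty=-4.2
2 a=-0.980 tx=8.7 ty=-7.8
3 a=-1.120 tx=13.8 ty=-10.7
4 a=-1.260 tx=19.3 ty=-12.9
5 a=-1.400 tx=25.0 ty=-14.3
6 a=-1.540 tx=30.8 ty=-14.9
7 a=-1.680 tx=36.7 ty=-14.7
8 a=-1.820 tx=42.5 ty=-13.6
9 a=-1.960 tx=48.1 ty=-11.8
10 a=-2.100 tx=53.3 ty=-9.2
```

play_rows:
  moves:
    - {"tx": -0.0035, "ty": -0.0047, "tz": 0, "rx": 0, "ry": 0, "rz": 0, "grip": 0.1}
    - {"tx": -0.0062, "ty": -0.0099, "tz": 0, "rx": 0, "ry": 0, "rz": 0, "grip": 0.1}
    - {"tx": -0.0082, "ty": -0.0155, "tz": 0, "rx": 0, "ry": 0, "rz": 0, "grip": 0.1}
    - {"tx": -0.0095, "ty": -0.0212, "tz": 0, "rx": 0, "ry": 0, "rz": 0, "grip": 0.1}
    - {"tx": -0.0099, "ty": -0.0271, "tz": 0, "rx": 0, "ry": 0, "rz": 0, "grip": 0.1}
    - {"tx": -0.0095, "ty": -0.0329, "tz": 0, "rx": 0, "ry": 0, "rz": 0, "grip": 0.1}
    - {"tx": -0.0082, "ty": -0.0387, "tz": 0, "rx": 0, "ry": 0, "rz": 0, "grip": 0.1}
    - {"tx": -0.0062, "ty": -0.0442, "tz": 0, "rx": 0, "ry": 0, "rz": 0, "grip": 0.1}
    - {"tx": -0.0035, "ty": -0.0494, "tz": 0, "rx": 0, "ry": 0, "rz": 0, "grip": 0.1}
    - {"tx": 0, "ty": -0.0541, "tz": 0, "rx": 0, "ry": 0, "rz": 0, "grip": 0.1}

```text
t: 7.75
position: [0.5261, -0.2241, 0.1026]
tool_rot: [[-1.0, 0.0, 0.0], [0.0, 1.0, 0.0], [-0.0, 0.0, -1.0]]
contact_force: [0.4, 4.1, -0.6]
opening: 0.211
finger_force: 30.0
```

play_rows:
  moves:
    - {"tx": 0.0041, "ty": -0.0042, "tz": 0, "rx": 0, "ry": 0, "rz": 0, "grip": 0.1}
    - {"tx": 0.0087, "ty": -0.0078, "tz": 0, "rx": 0, "ry": 0, "rz": 0, "grip": 0.1}
    - {"tx": 0.0138, "ty": -0.0107, "tz": 0, "rx": 0, "ry": 0, "rz": 0, "grip": 0.1}
    - {"tx": 0.0193, "ty": -0.0129, "tz": 0, "rx": 0, "ry": 0, "rz": 0, "grip": 0.1}
    - {"tx": 0.025, "ty": -0.0143, "tz": 0, "rx": 0, "ry": 0, "rz": 0, "grip": 0.1}
    - {"tx": 0.0308, "ty": -0.0149, "tz": 0, "rx": 0, "ry": 0, "rz": 0, "grip": 0.1}
    - {"tx": 0.0367, "ty": -0.0147, "tz": 0, "rx": 0, "ry": 0, "rz": 0, "grip": 0.1}
    - {"tx": 0.0425, "ty": -0.0136, "tz": 0, "rx": 0, "ry": 0, "rz": 0, "grip": 0.1}
    - {"tx": 0.0481, "ty": -0.0118, "tz": 0, "rx": 0, "ry": 0, "rz": 0, "grip": 0.1}
    - {"tx": 0.0533, "ty": -0.0092, "tz": 0, "rx": 0, "ry": 0, "rz": 0, "grip": 0.1}

```text
t: 9.0
position: [0.4728, -0.2333, 0.1027]
tool_rot: [[-1.0, -0.0, 0.001], [-0.0, 1.0, -0.001], [-0.001, -0.001, -1.0]]
contact_force: [4.6, 1.6, -3.8]
opening: 0.214
finger_force: 30.0
```

```bash
cat >> h.py <<'E'
def look(tag):
    C=np.array([.4546,.0082])
    for n in('top','side'):
        im,d=viewer.get_image(n);H=hsv(im);cv2.imwrite(f'pics/{tag}{n}.png',im[:,:,::-1])
        b=blobs(red(H),(225,215,300,300) if n=='top' else (245,195,330,240),3)
        for q in b: 
            p=cast(n,*q[2],.154)[:2]; print(n,q,p.round(4),"ang",round(float(np.arctan2(*(p-C)[::-1])),3))
E
python3 -c "
from h import *
st();look('a')
table(-2.1,-1)"
```

```text
t=9.00 p=[ 0.4728 -0.2333  0.1027] ang=-2.085 r=0.0420 F=[ 4.6  1.6 -3.8] Frad=-3.7 Fcw=-3.2
top (np.int32(26), [261, 238, 6, 7], [264.12, 241.54]) [0.5168 0.0167] ang 0.136
1 a=-2.200 tx=3.5 ty=2.3
2 a=-2.300 tx=6.8 ty=4.9
3 a=-2.400 tx=9.8 ty=7.9
4 a=-2.500 tx=12.4 ty=11.1
5 a=-2.600 tx=14.8 ty=14.6
6 a=-2.700 tx=16.8 ty=18.3
7 a=-2.800 tx=18.4 ty=22.2
8 a=-2.900 tx=19.6 ty=26.2
9 a=-3.000 tx=20.4 ty=30.3
10 a=-3.100 tx=20.8 ty=34.5
```

```bash
python3 -c "
import cv2,numpy as np
a=cv2.imread('pics/top0.png')[215:330,220:330];b=cv2.imread('pics/atop.png')[215:330,220:330]
c=np.hstack([a,b]);cv2.imwrite('pics/cmp.png',cv2.resize(np.clip(c*1.6,0,255).astype('uint8'),(800,418),interpolation=cv2.INTER_CUBIC))"
```

```text
(no output)
```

View pics/cmp.png

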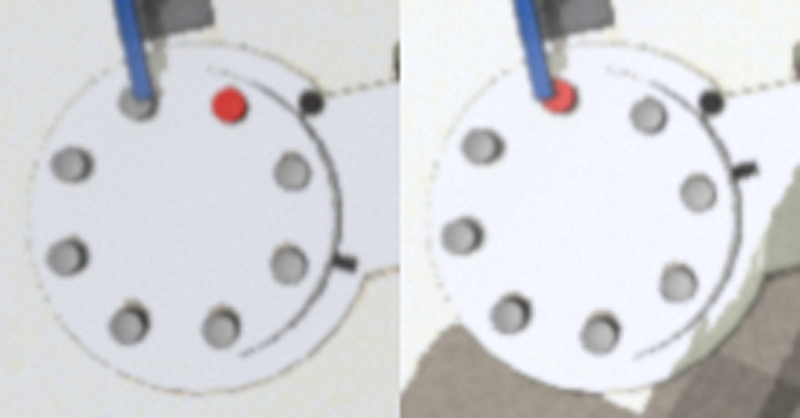

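The red stopper is now almost under the nozzle (about 265,242 in full-picture pixels). The rim lug has moved up to about (425,262 in the crop's source, i.e. 315,262) and the fixed black pin is at about (306,243).

```bash
python3 -c "
from h import *
C=np.array([.4546,.0082]);f=lambda u,v:(220+u/3.636,215+v/3.636)
for z in(.05,.07,.09):
    q=[cast('top',*f(*p),z)[:2]-C for p in((345,264),(345,170),(312,103))]
    print(z,[(round(float(np.arctan2(x[1],x[0])),3),round(float(np.hypot(*x)),4)) for x in q])
"
```

```text
0.05 [(-1.93, 0.091), (-1.304, 0.0898), (-0.814, 0.0935)]
0.07 [(-1.923, 0.0913), (-1.313, 0.0901), (-0.832, 0.0931)]
0.09 [(-1.916, 0.0916), (-1.321, 0.0905), (-0.851, 0.0928)]
```

```bash
python3 -c "
from h import *
table(-2.1,-1.4);table(-3.5,-1)"
```

```text
1 a=-2.240 tx=4.9 ty=3.3
2 a=-2.380 tx=9.2 ty=7.3
3 a=-2.520 tx=12.9 ty=11.8
4 a=-2.660 tx=16.0 ty=16.8
5 a=-2.800 tx=18.4 ty=22.2
6 a=-2.940 tx=19.9 ty=27.8
7 a=-3.080 tx=20.7 ty=33.7
8 a=-3.220 tx=20.7 ty=39.5
9 a=-3.360 tx=19.8 ty=45.4
10 a=-3.500 tx=18.1 ty=51.0
1 a=-3.600 tx=-1.7 ty=3.9
2 a=-3.700 tx=-3.7 ty=7.5
3 a=-3.800 tx=-6.1 ty=11.0
4 a=-3.900 tx=-8.8 ty=14.2
5 a=-4.000 tx=-11.9 ty=17.1
6 a=-4.100 tx=-15.2 ty=19.6
7 a=-4.200 tx=-18.7 ty=21.9
8 a=-4.300 tx=-22.5 ty=23.7
9 a=-4.400 tx=-26.4 ty=25.2
10 a=-4.500 tx=-30.5 ty=26.3
```

play_rows:
  moves:
    - {"tx": 0.0049, "ty": 0.0033, "tz": 0, "rx": 0, "ry": 0, "rz": 0, "grip": 0.1}
    - {"tx": 0.0092, "ty": 0.0073, "tz": 0, "rx": 0, "ry": 0, "rz": 0, "grip": 0.1}
    - {"tx": 0.0129, "ty": 0.0118, "tz": 0, "rx": 0, "ry": 0, "rz": 0, "grip": 0.1}
    - {"tx": 0.016, "ty": 0.0168, "tz": 0, "rx": 0, "ry": 0, "rz": 0, "grip": 0.1}
    - {"tx": 0.0184, "ty": 0.0222, "tz": 0, "rx": 0, "ry": 0, "rz": 0, "grip": 0.1}
    - {"tx": 0.0199, "ty": 0.0278, "tz": 0, "rx": 0, "ry": 0, "rz": 0, "grip": 0.1}
    - {"tx": 0.0207, "ty": 0.0337, "tz": 0, "rx": 0, "ry": 0, "rz": 0, "grip": 0.1}
    - {"tx": 0.0207, "ty": 0.0395, "tz": 0, "rx": 0, "ry": 0, "rz": 0, "grip": 0.1}
    - {"tx": 0.0198, "ty": 0.0454, "tz": 0, "rx": 0, "ry": 0, "rz": 0, "grip": 0.1}
    - {"tx": 0.0181, "ty": 0.051, "tz": 0, "rx": 0, "ry": 0, "rz": 0, "grip": 0.1}

```text
t: 10.35
position: [0.4547, -0.1817, 0.1026]
tool_rot: [[-1.0, -0.0, -0.0], [-0.0, 1.0, -0.0], [0.0, -0.0, -1.0]]
contact_force: [1.6, -4.6, -1.6]
opening: 0.212
finger_force: 30.0
```

play_rows:
  moves:
    - {"tx": -0.0017, "ty": 0.0039, "tz": 0, "rx": 0, "ry": 0, "rz": 0, "grip": 0.1}
    - {"tx": -0.0037, "ty": 0.0075, "tz": 0, "rx": 0, "ry": 0, "rz": 0, "grip": 0.1}
    - {"tx": -0.0061, "ty": 0.011, "tz": 0, "rx": 0, "ry": 0, "rz": 0, "grip": 0.1}
    - {"tx": -0.0088, "ty": 0.0142, "tz": 0, "rx": 0, "ry": 0, "rz": 0, "grip": 0.1}
    - {"tx": -0.0119, "ty": 0.0171, "tz": 0, "rx": 0, "ry": 0, "rz": 0, "grip": 0.1}
    - {"tx": -0.0152, "ty": 0.0196, "tz": 0, "rx": 0, "ry": 0, "rz": 0, "grip": 0.1}
    - {"tx": -0.0187, "ty": 0.0219, "tz": 0, "rx": 0, "ry": 0, "rz": 0, "grip": 0.1}
    - {"tx": -0.0187, "ty": 0.0219, "tz": 0, "rx": 0, "ry": 0, "rz": 0, "grip": 0.1}
    - {"tx": -0.0187, "ty": 0.0219, "tz": 0, "rx": 0, "ry": 0, "rz": 0, "grip": 0.1}
    - {"tx": -0.0187, "ty": 0.0219, "tz": 0, "rx": 0, "ry": 0, "rz": 0, "grip": 0.1}

```text
t: 11.6
position: [0.4734, -0.16, 0.1026]
tool_rot: [[-1.0, 0.0, -0.0], [0.0, 1.0, 0.0], [0.0, 0.0, -1.0]]
contact_force: [1.5, -3.2, 0.3]
opening: 0.211
finger_force: 30.0
```

```bash
python3 -c "
from h import *
st();look('b')
im=cv2.imread('pics/btop.png')
c=im[215:330,220:330];cv2.imwrite('pics/b.png',cv2.resize(np.clip(c*1.6,0,255).astype('uint8'),(570,596),interpolation=cv2.INTER_CUBIC))"
```

```text
t=11.60 p=[ 0.4734 -0.16    0.1026] ang=2.072 r=0.0418 F=[ 1.5 -3.2  0.3] Frad=-3.5 Fcw=-0.3
top (np.int32(38), [251, 241, 8, 7], [254.39, 244.11]) [0.5123 0.0359] ang 0.447
```

View pics/b.png

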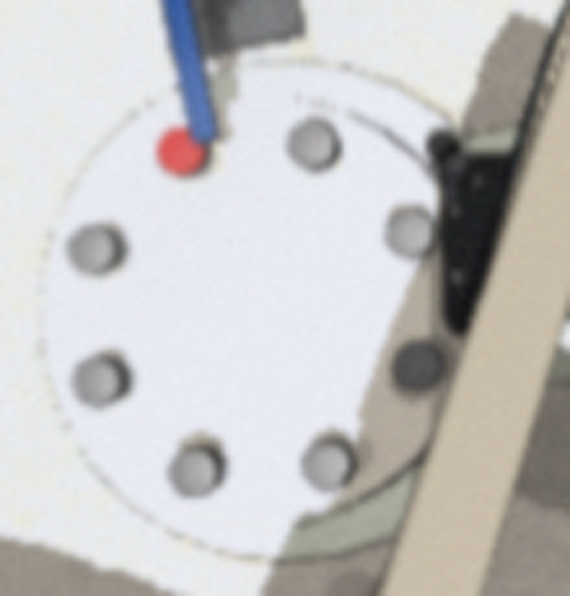

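The red stopper is now past the nozzle (about 254,244), and the lug is hidden by the gripper. I'll advance to just short of the predicted stop, then creep.

```bash
python3 -c "
from h import *
table(-4.2,-.4,4);table(-4.6,-.66,20)"
```

```text
1 a=-4.300 tx=-3.8 ty=1.9
2 a=-4.400 tx=-7.7 ty=3.4
3 a=-4.500 tx=-11.7 ty=4.5
4 a=-4.600 tx=-15.9 ty=5.1
1 a=-4.633 tx=-1.4 ty=0.1
2 a=-4.666 tx=-2.8 ty=0.2
3 a=-4.699 tx=-4.1 ty=0.3
4 a=-4.732 tx=-5.5 ty=0.3
5 a=-4.765 tx=-6.9 ty=0.2
6 a=-4.798 tx=-8.3 ty=0.1
7 a=-4.831 tx=-9.7 ty=-0.0
8 a=-4.864 tx=-11.1 ty=-0.2
9 a=-4.897 tx=-12.4 ty=-0.4
10 a=-4.930 tx=-13.8 ty=-0.7
11 a=-4.963 tx=-15.1 ty=-1.0
12 a=-4.996 tx=-16.5 ty=-1.4
13 a=-5.029 tx=-17.8 ty=-1.8
14 a=-5.062 tx=-19.1 ty=-2.3
15 a=-5.095 tx=-20.4 ty=-2.8
16 a=-5.128 tx=-21.7 ty=-3.3
17 a=-5.161 tx=-22.9 ty=-3.9
18 a=-5.194 tx=-24.2 ty=-4.5
19 a=-5.227 tx=-25.4 ty=-5.2
20 a=-5.260 tx=-26.6 ty=-5.9
```

play_rows:
  moves:
    - {"tx": -0.0018, "ty": 0.001, "tz": 0, "rx": 0, "ry": 0, "rz": 0, "grip": 0.1}
    - {"tx": -0.0038, "ty": 0.0019, "tz": 0, "rx": 0, "ry": 0, "rz": 0, "grip": 0.1}
    - {"tx": -0.0057, "ty": 0.0027, "tz": 0, "rx": 0, "ry": 0, "rz": 0, "grip": 0.1}
    - {"tx": -0.0077, "ty": 0.0034, "tz": 0, "rx": 0, "ry": 0, "rz": 0, "grip": 0.1}
    - {"tx": -0.0097, "ty": 0.004, "tz": 0, "rx": 0, "ry": 0, "rz": 0, "grip": 0.1}
    - {"tx": -0.0117, "ty": 0.0045, "tz": 0, "rx": 0, "ry": 0, "rz": 0, "grip": 0.1}
    - {"tx": -0.013, "ty": 0.0048, "tz": 0, "rx": 0, "ry": 0, "rz": 0, "grip": 0.1}
    - {"tx": -0.014, "ty": 0.005, "tz": 0, "rx": 0, "ry": 0, "rz": 0, "grip": 0.1}
    - {"tx": -0.015, "ty": 0.0051, "tz": 0, "rx": 0, "ry": 0, "rz": 0, "grip": 0.1}
    - {"tx": -0.0159, "ty": 0.0051, "tz": 0, "rx": 0, "ry": 0, "rz": 0, "grip": 0.1}

```text
t: 12.95
position: [0.4883, -0.155, 0.1025]
tool_rot: [[-1.0, 0.0, -0.002], [0.0, 1.0, 0.0], [0.002, 0.0, -1.0]]
contact_force: [-3.2, -5.4, 3.8]
opening: 0.212
finger_force: 30.0
```

play_rows:
  moves:
    - {"tx": -0.0002, "ty": 0, "tz": 0, "rx": 0, "ry": 0, "rz": 0, "grip": 0.1}
    - {"tx": -0.0004, "ty": 0, "tz": 0, "rx": 0, "ry": 0, "rz": 0, "grip": 0.1}
    - {"tx": -0.0006, "ty": 0, "tz": 0, "rx": 0, "ry": 0, "rz": 0, "grip": 0.1}
    - {"tx": -0.0008, "ty": 0.0001, "tz": 0, "rx": 0, "ry": 0, "rz": 0, "grip": 0.1}
    - {"tx": -0.001, "ty": 0.0001, "tz": 0, "rx": 0, "ry": 0, "rz": 0, "grip": 0.1}
    - {"tx": -0.0011, "ty": 0.0001, "tz": 0, "rx": 0, "ry": 0, "rz": 0, "grip": 0.1}
    - {"tx": -0.0012, "ty": 0.0001, "tz": 0, "rx": 0, "ry": 0, "rz": 0, "grip": 0.1}
    - {"tx": -0.0013, "ty": 0.0001, "tz": 0, "rx": 0, "ry": 0, "rz": 0, "grip": 0.1}
    - {"tx": -0.0014, "ty": 0.0001, "tz": 0, "rx": 0, "ry": 0, "rz": 0, "grip": 0.1}
    - {"tx": -0.0015, "ty": 0.0001, "tz": 0, "rx": 0, "ry": 0, "rz": 0, "grip": 0.1}

```text
t: 14.2
position: [0.4897, -0.1548, 0.1024]
tool_rot: [[-1.0, -0.0, -0.002], [-0.0, 1.0, 0.0], [0.002, 0.0, -1.0]]
contact_force: [-3.0, -4.7, 3.3]
opening: 0.22
finger_force: 30.0
```

play_rows:
  moves:
    - {"tx": -0.0004, "ty": 0, "tz": 0, "rx": 0, "ry": 0, "rz": 0, "grip": 0.1}
    - {"tx": -0.0008, "ty": 0, "tz": 0, "rx": 0, "ry": 0, "rz": 0, "grip": 0.1}
    - {"tx": -0.0012, "ty": 0, "tz": 0, "rx": 0, "ry": 0, "rz": 0, "grip": 0.1}
    - {"tx": -0.0016, "ty": 0, "tz": 0, "rx": 0, "ry": 0, "rz": 0, "grip": 0.1}
    - {"tx": -0.002, "ty": 0, "tz": 0, "rx": 0, "ry": 0, "rz": 0, "grip": 0.1}
    - {"tx": -0.0024, "ty": 0, "tz": 0, "rx": 0, "ry": 0, "rz": 0, "grip": 0.1}
    - {"tx": -0.0028, "ty": 0, "tz": 0, "rx": 0, "ry": 0, "rz": 0, "grip": 0.1}
    - {"tx": -0.0032, "ty": 0, "tz": 0, "rx": 0, "ry": 0, "rz": 0, "grip": 0.1}
    - {"tx": -0.0036, "ty": 0, "tz": 0, "rx": 0, "ry": 0, "rz": 0, "grip": 0.1}
    - {"tx": -0.004, "ty": 0, "tz": 0, "rx": 0, "ry": 0, "rz": 0, "grip": 0.1}

```text
t: 15.45
position: [0.4936, -0.1546, 0.1024]
tool_rot: [[-1.0, 0.0, -0.003], [0.0, 1.0, 0.001], [0.003, 0.001, -1.0]]
contact_force: [-4.3, -3.5, 4.1]
opening: 0.214
finger_force: 30.0
```

play_rows:
  moves:
    - {"tx": -0.0002, "ty": 0, "tz": 0, "rx": 0, "ry": 0, "rz": 0, "grip": 0.1}
    - {"tx": -0.0004, "ty": 0, "tz": 0, "rx": 0, "ry": 0, "rz": 0, "grip": 0.1}
    - {"tx": -0.0006, "ty": -0.0001, "tz": 0, "rx": 0, "ry": 0, "rz": 0, "grip": 0.1}
    - {"tx": -0.0008, "ty": -0.0001, "tz": 0, "rx": 0, "ry": 0, "rz": 0, "grip": 0.1}
    - {"tx": -0.001, "ty": -0.0001, "tz": 0, "rx": 0, "ry": 0, "rz": 0, "grip": 0.1}
    - {"tx": -0.0011, "ty": -0.0001, "tz": 0, "rx": 0, "ry": 0, "rz": 0, "grip": 0.1}
    - {"tx": -0.0012, "ty": -0.0002, "tz": 0, "rx": 0, "ry": 0, "rz": 0, "grip": 0.1}
    - {"tx": -0.0013, "ty": -0.0002, "tz": 0, "rx": 0, "ry": 0, "rz": 0, "grip": 0.1}
    - {"tx": -0.0014, "ty": -0.0002, "tz": 0, "rx": 0, "ry": 0, "rz": 0, "grip": 0.1}
    - {"tx": -0.0015, "ty": -0.0002, "tz": 0, "rx": 0, "ry": 0, "rz": 0, "grip": 0.1}

```text
t: 16.7
position: [0.4962, -0.1548, 0.1025]
tool_rot: [[-1.0, 0.0, -0.0], [0.0, 1.0, 0.0], [0.0, 0.0, -1.0]]
contact_force: [-4.0, -0.1, 2.9]
opening: 0.212
finger_force: 30.0
```

```bash
python3 -c "
from h import *
st();look('c')"
```

```text
t=16.70 p=[ 0.4962 -0.1548  0.1025] ang=1.506 r=0.0419 F=[-4.  -0.1  2.9] Frad=-0.3 Fcw=-4.0
top (np.int32(46), [249, 242, 8, 7], [252.63, 244.89]) [0.5109 0.0394] ang 0.506
```

play_rows:
  moves:
    - {"tx": -0.0004, "ty": 0, "tz": 0, "rx": 0, "ry": 0, "rz": 0, "grip": 0.1}
    - {"tx": -0.0008, "ty": 0, "tz": 0, "rx": 0, "ry": 0, "rz": 0, "grip": 0.1}
    - {"tx": -0.0011, "ty": -0.0001, "tz": 0, "rx": 0, "ry": 0, "rz": 0, "grip": 0.1}
    - {"tx": -0.0014, "ty": -0.0001, "tz": 0, "rx": 0, "ry": 0, "rz": 0, "grip": 0.1}
    - {"tx": -0.0017, "ty": -0.0001, "tz": 0, "rx": 0, "ry": 0, "rz": 0, "grip": 0.1}
    - {"tx": -0.0019, "ty": -0.0001, "tz": 0, "rx": 0, "ry": 0, "rz": 0, "grip": 0.1}
    - {"tx": -0.0021, "ty": -0.0002, "tz": 0, "rx": 0, "ry": 0, "rz": 0, "grip": 0.1}
    - {"tx": -0.0023, "ty": -0.0002, "tz": 0, "rx": 0, "ry": 0, "rz": 0, "grip": 0.1}
    - {"tx": -0.0024, "ty": -0.0002, "tz": 0, "rx": 0, "ry": 0, "rz": 0, "grip": 0.1}
    - {"tx": -0.0025, "ty": -0.0002, "tz": 0, "rx": 0, "ry": 0, "rz": 0, "grip": 0.1}

```text
t: 18.05
position: [0.4988, -0.1552, 0.1026]
tool_rot: [[-1.0, 0.0, -0.0], [0.0, 1.0, 0.0], [0.0, 0.0, -1.0]]
contact_force: [-3.9, 3.9, 3.4]
opening: 0.21
finger_force: 30.0
```

play_rows:
  moves:
    - {"tx": -0.0004, "ty": 0, "tz": 0, "rx": 0, "ry": 0, "rz": 0, "grip": 0.1}
    - {"tx": -0.0008, "ty": 0, "tz": 0, "rx": 0, "ry": 0, "rz": 0, "grip": 0.1}
    - {"tx": -0.0011, "ty": -0.0001, "tz": 0, "rx": 0, "ry": 0, "rz": 0, "grip": 0.1}
    - {"tx": -0.0014, "ty": -0.0001, "tz": 0, "rx": 0, "ry": 0, "rz": 0, "grip": 0.1}
    - {"tx": -0.0017, "ty": -0.0001, "tz": 0, "rx": 0, "ry": 0, "rz": 0, "grip": 0.1}
    - {"tx": -0.0019, "ty": -0.0001, "tz": 0, "rx": 0, "ry": 0, "rz": 0, "grip": 0.1}
    - {"tx": -0.0021, "ty": -0.0002, "tz": 0, "rx": 0, "ry": 0, "rz": 0, "grip": 0.1}
    - {"tx": -0.0023, "ty": -0.0002, "tz": 0, "rx": 0, "ry": 0, "rz": 0, "grip": 0.1}
    - {"tx": -0.0024, "ty": -0.0002, "tz": 0, "rx": 0, "ry": 0, "rz": 0, "grip": 0.1}
    - {"tx": -0.0025, "ty": -0.0002, "tz": 0, "rx": 0, "ry": 0, "rz": 0, "grip": 0.1}

```text
t: 19.3
position: [0.5013, -0.1555, 0.1026]
tool_rot: [[-1.0, 0.0, -0.0], [0.0, 1.0, -0.0], [0.0, -0.0, -1.0]]
contact_force: [-2.9, 3.2, 1.3]
opening: 0.21
finger_force: 30.0
```

```bash
python3 -c "
from h import *
st()"
```

```text
t=19.30 p=[ 0.5013 -0.1555  0.1026] ang=1.383 r=0.0419 F=[-2.9  3.2  1.3] Frad=2.6 Fcw=-3.4
```

play_rows:
  moves:
    - {"tx": -0.0004, "ty": -0.0001, "tz": 0, "rx": 0, "ry": 0, "rz": 0, "grip": 0.1}
    - {"tx": -0.0008, "ty": -0.0001, "tz": 0, "rx": 0, "ry": 0, "rz": 0, "grip": 0.1}
    - {"tx": -0.0011, "ty": -0.0002, "tz": 0, "rx": 0, "ry": 0, "rz": 0, "grip": 0.1}
    - {"tx": -0.0014, "ty": -0.0002, "tz": 0, "rx": 0, "ry": 0, "rz": 0, "grip": 0.1}
    - {"tx": -0.0017, "ty": -0.0003, "tz": 0, "rx": 0, "ry": 0, "rz": 0, "grip": 0.1}
    - {"tx": -0.0019, "ty": -0.0003, "tz": 0, "rx": 0, "ry": 0, "rz": 0, "grip": 0.1}
    - {"tx": -0.0021, "ty": -0.0004, "tz": 0, "rx": 0, "ry": 0, "rz": 0, "grip": 0.1}
    - {"tx": -0.0023, "ty": -0.0004, "tz": 0, "rx": 0, "ry": 0, "rz": 0, "grip": 0.1}
    - {"tx": -0.0024, "ty": -0.0005, "tz": 0, "rx": 0, "ry": 0, "rz": 0, "grip": 0.1}
    - {"tx": -0.0025, "ty": -0.0005, "tz": 0, "rx": 0, "ry": 0, "rz": 0, "grip": 0.1}

```text
t: 20.55
position: [0.5038, -0.156, 0.1026]
tool_rot: [[-1.0, 0.0, 0.0], [0.0, 1.0, -0.0], [-0.0, -0.0, -1.0]]
contact_force: [-2.9, 0.7, 0.5]
opening: 0.211
finger_force: 30.0
```

```bash
python3 -c "
from h import *
st()"
```

```text
t=20.55 p=[ 0.5038 -0.156   0.1026] ang=1.322 r=0.0420 F=[-2.9  0.7  0.5] Frad=-0.0 Fcw=-3.0
```

play_rows:
  moves:
    - {"tx": -0.0004, "ty": -0.0001, "tz": 0, "rx": 0, "ry": 0, "rz": 0, "grip": 0.1}
    - {"tx": -0.0008, "ty": -0.0002, "tz": 0, "rx": 0, "ry": 0, "rz": 0, "grip": 0.1}
    - {"tx": -0.0011, "ty": -0.0003, "tz": 0, "rx": 0, "ry": 0, "rz": 0, "grip": 0.1}
    - {"tx": -0.0014, "ty": -0.0004, "tz": 0, "rx": 0, "ry": 0, "rz": 0, "grip": 0.1}
    - {"tx": -0.0017, "ty": -0.0005, "tz": 0, "rx": 0, "ry": 0, "rz": 0, "grip": 0.1}
    - {"tx": -0.0019, "ty": -0.0005, "tz": 0, "rx": 0, "ry": 0, "rz": 0, "grip": 0.1}
    - {"tx": -0.0021, "ty": -0.0006, "tz": 0, "rx": 0, "ry": 0, "rz": 0, "grip": 0.1}
    - {"tx": -0.0022, "ty": -0.0006, "tz": 0, "rx": 0, "ry": 0, "rz": 0, "grip": 0.1}
    - {"tx": -0.0023, "ty": -0.0007, "tz": 0, "rx": 0, "ry": 0, "rz": 0, "grip": 0.1}
    - {"tx": -0.0024, "ty": -0.0007, "tz": 0, "rx": 0, "ry": 0, "rz": 0, "grip": 0.1}

```text
t: 21.8
position: [0.5062, -0.1567, 0.1026]
tool_rot: [[-1.0, 0.0, -0.0], [0.0, 1.0, 0.0], [0.0, 0.0, -1.0]]
contact_force: [-3.6, 2.3, 1.3]
opening: 0.212
finger_force: 30.0
```

```bash
python3 -c "
from h import *
st()"
```

```text
t=21.80 p=[ 0.5062 -0.1567  0.1026] ang=1.263 r=0.0420 F=[-3.6  2.3  1.3] Frad=1.1 Fcw=-4.1
```

a≈-5.02; continuing.

play_rows:
  moves:
    - {"tx": -0.0004, "ty": -0.0001, "tz": 0, "rx": 0, "ry": 0, "rz": 0, "grip": 0.1}
    - {"tx": -0.0008, "ty": -0.0003, "tz": 0, "rx": 0, "ry": 0, "rz": 0, "grip": 0.1}
    - {"tx": -0.0011, "ty": -0.0004, "tz": 0, "rx": 0, "ry": 0, "rz": 0, "grip": 0.1}
    - {"tx": -0.0014, "ty": -0.0005, "tz": 0, "rx": 0, "ry": 0, "rz": 0, "grip": 0.1}
    - {"tx": -0.0017, "ty": -0.0006, "tz": 0, "rx": 0, "ry": 0, "rz": 0, "grip": 0.1}
    - {"tx": -0.0019, "ty": -0.0006, "tz": 0, "rx": 0, "ry": 0, "rz": 0, "grip": 0.1}
    - {"tx": -0.0021, "ty": -0.0007, "tz": 0, "rx": 0, "ry": 0, "rz": 0, "grip": 0.1}
    - {"tx": -0.0022, "ty": -0.0007, "tz": 0, "rx": 0, "ry": 0, "rz": 0, "grip": 0.1}
    - {"tx": -0.0023, "ty": -0.0008, "tz": 0, "rx": 0, "ry": 0, "rz": 0, "grip": 0.1}
    - {"tx": -0.0024, "ty": -0.0008, "tz": 0, "rx": 0, "ry": 0, "rz": 0, "grip": 0.1}

```text
t: 23.05
position: [0.5086, -0.1575, 0.1026]
tool_rot: [[-1.0, 0.0, -0.0], [0.0, 1.0, 0.0], [0.0, 0.0, -1.0]]
contact_force: [-3.2, 2.8, 0.9]
opening: 0.21
finger_force: 30.0
```

```bash
python3 -c "
from h import *
st()"
```

```text
t=23.05 p=[ 0.5086 -0.1575  0.1026] ang=1.203 r=0.0420 F=[-3.2  2.8  0.9] Frad=1.5 Fcw=-3.9
```

play_rows:
  moves:
    - {"tx": -0.0002, "ty": -0.0001, "tz": 0, "rx": 0, "ry": 0, "rz": 0, "grip": 0.1}
    - {"tx": -0.0004, "ty": -0.0002, "tz": 0, "rx": 0, "ry": 0, "rz": 0, "grip": 0.1}
    - {"tx": -0.0006, "ty": -0.0002, "tz": 0, "rx": 0, "ry": 0, "rz": 0, "grip": 0.1}
    - {"tx": -0.0008, "ty": -0.0003, "tz": 0, "rx": 0, "ry": 0, "rz": 0, "grip": 0.1}
    - {"tx": -0.0009, "ty": -0.0003, "tz": 0, "rx": 0, "ry": 0, "rz": 0, "grip": 0.1}
    - {"tx": -0.001, "ty": -0.0004, "tz": 0, "rx": 0, "ry": 0, "rz": 0, "grip": 0.1}
    - {"tx": -0.0011, "ty": -0.0004, "tz": 0, "rx": 0, "ry": 0, "rz": 0, "grip": 0.1}
    - {"tx": -0.0012, "ty": -0.0005, "tz": 0, "rx": 0, "ry": 0, "rz": 0, "grip": 0.1}
    - {"tx": -0.0013, "ty": -0.0005, "tz": 0, "rx": 0, "ry": 0, "rz": 0, "grip": 0.1}
    - {"tx": -0.0014, "ty": -0.0005, "tz": 0, "rx": 0, "ry": 0, "rz": 0, "grip": 0.1}

```text
t: 24.3
position: [0.51, -0.158, 0.1026]
tool_rot: [[-1.0, 0.0, -0.0], [0.0, 1.0, -0.0], [0.0, -0.0, -1.0]]
contact_force: [-2.5, 3.3, 0.4]
opening: 0.213
finger_force: 30.0
```

```bash
python3 -c "
from h import *
st();look('d')"
```

```text
t=24.30 p=[ 0.51   -0.158   0.1026] ang=1.167 r=0.0421 F=[-2.5  3.3  0.4] Frad=2.1 Fcw=-3.6
top (np.int32(46), [248, 242, 8, 8], [251.35, 245.5]) [0.5098 0.0419] ang 0.548
```

```bash
python3 -c "
import cv2,numpy as np
a=cv2.imread('pics/dside.png')[180:330,210:370];b=cv2.imread('pics/dtop.png')[215:330,230:350]
c=np.hstack([cv2.resize(a,(400,375)),cv2.resize(b,(391,375))]);cv2.imwrite('pics/d.png',np.clip(c*1.5,0,255).astype('uint8'))"
```

```text
(no output)
```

View pics/d.png

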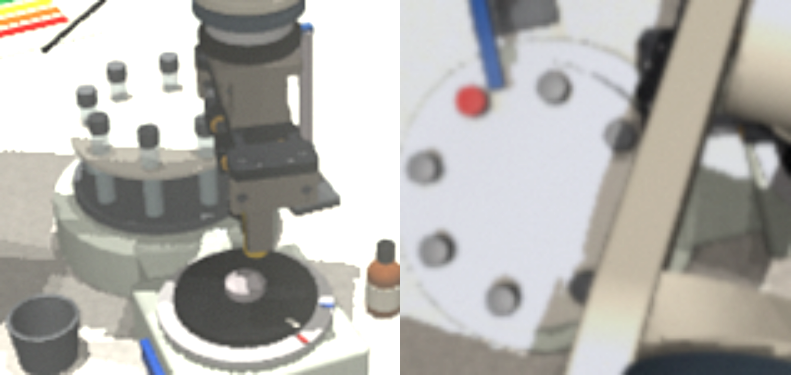

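The arm hides the pin and lug. The white wheel line stands at the red collar line, so the crank is driving properly. The red stopper is past the nozzle, and I'll keep creeping.

play_rows:
  moves:
    - {"tx": -0.0002, "ty": -0.0001, "tz": 0, "rx": 0, "ry": 0, "rz": 0, "grip": 0.1}
    - {"tx": -0.0004, "ty": -0.0002, "tz": 0, "rx": 0, "ry": 0, "rz": 0, "grip": 0.1}
    - {"tx": -0.0006, "ty": -0.0003, "tz": 0, "rx": 0, "ry": 0, "rz": 0, "grip": 0.1}
    - {"tx": -0.0008, "ty": -0.0004, "tz": 0, "rx": 0, "ry": 0, "rz": 0, "grip": 0.1}
    - {"tx": -0.001, "ty": -0.0004, "tz": 0, "rx": 0, "ry": 0, "rz": 0, "grip": 0.1}
    - {"tx": -0.0011, "ty": -0.0005, "tz": 0, "rx": 0, "ry": 0, "rz": 0, "grip": 0.1}
    - {"tx": -0.0012, "ty": -0.0005, "tz": 0, "rx": 0, "ry": 0, "rz": 0, "grip": 0.1}
    - {"tx": -0.0013, "ty": -0.0006, "tz": 0, "rx": 0, "ry": 0, "rz": 0, "grip": 0.1}
    - {"tx": -0.0014, "ty": -0.0006, "tz": 0, "rx": 0, "ry": 0, "rz": 0, "grip": 0.1}
    - {"tx": -0.0015, "ty": -0.0007, "tz": 0, "rx": 0, "ry": 0, "rz": 0, "grip": 0.1}

```text
t: 25.65
position: [0.5115, -0.1587, 0.1026]
tool_rot: [[-1.0, 0.0, -0.0], [0.0, 1.0, 0.0], [0.0, 0.0, -1.0]]
contact_force: [-2.5, 2.0, 1.2]
opening: 0.212
finger_force: 30.0
```

```bash
python3 -c "
from h import *
st()"
```

```text
t=25.65 p=[ 0.5115 -0.1587  0.1026] ang=1.128 r=0.0421 F=[-2.5  2.   1.2] Frad=0.7 Fcw=-3.1
```

play_rows:
  moves:
    - {"tx": -0.0002, "ty": -0.0001, "tz": 0, "rx": 0, "ry": 0, "rz": 0, "grip": 0.1}
    - {"tx": -0.0004, "ty": -0.0002, "tz": 0, "rx": 0, "ry": 0, "rz": 0, "grip": 0.1}
    - {"tx": -0.0006, "ty": -0.0003, "tz": 0, "rx": 0, "ry": 0, "rz": 0, "grip": 0.1}
    - {"tx": -0.0008, "ty": -0.0004, "tz": 0, "rx": 0, "ry": 0, "rz": 0, "grip": 0.1}
    - {"tx": -0.001, "ty": -0.0005, "tz": 0, "rx": 0, "ry": 0, "rz": 0, "grip": 0.1}
    - {"tx": -0.0011, "ty": -0.0006, "tz": 0, "rx": 0, "ry": 0, "rz": 0, "grip": 0.1}
    - {"tx": -0.0012, "ty": -0.0006, "tz": 0, "rx": 0, "ry": 0, "rz": 0, "grip": 0.1}
    - {"tx": -0.0013, "ty": -0.0007, "tz": 0, "rx": 0, "ry": 0, "rz": 0, "grip": 0.1}
    - {"tx": -0.0014, "ty": -0.0007, "tz": 0, "rx": 0, "ry": 0, "rz": 0, "grip": 0.1}
    - {"tx": -0.0014, "ty": -0.0007, "tz": 0, "rx": 0, "ry": 0, "rz": 0, "grip": 0.1}

```text
t: 26.9
position: [0.5128, -0.1593, 0.1026]
tool_rot: [[-1.0, 0.0, -0.0], [0.0, 1.0, 0.0], [0.0, 0.0, -1.0]]
contact_force: [-4.6, 3.1, 1.2]
opening: 0.209
finger_force: 30.0
```

```bash
python3 -c "
from h import *
st()"
```

```text
t=26.90 p=[ 0.5128 -0.1593  0.1026] ang=1.094 r=0.0421 F=[-4.6  3.1  1.2] Frad=0.7 Fcw=-5.5
```

play_rows:
  moves:
    - {"tx": -0.0002, "ty": -0.0001, "tz": 0, "rx": 0, "ry": 0, "rz": 0, "grip": 0.1}
    - {"tx": -0.0003, "ty": -0.0001, "tz": 0, "rx": 0, "ry": 0, "rz": 0, "grip": 0.1}
    - {"tx": -0.0004, "ty": -0.0002, "tz": 0, "rx": 0, "ry": 0, "rz": 0, "grip": 0.1}
    - {"tx": -0.0005, "ty": -0.0002, "tz": 0, "rx": 0, "ry": 0, "rz": 0, "grip": 0.1}
    - {"tx": -0.0006, "ty": -0.0003, "tz": 0, "rx": 0, "ry": 0, "rz": 0, "grip": 0.1}
    - {"tx": -0.0007, "ty": -0.0003, "tz": 0, "rx": 0, "ry": 0, "rz": 0, "grip": 0.1}
    - {"tx": -0.0008, "ty": -0.0004, "tz": 0, "rx": 0, "ry": 0, "rz": 0, "grip": 0.1}
    - {"tx": -0.0009, "ty": -0.0004, "tz": 0, "rx": 0, "ry": 0, "rz": 0, "grip": 0.1}
    - {"tx": -0.0009, "ty": -0.0005, "tz": 0, "rx": 0, "ry": 0, "rz": 0, "grip": 0.1}
    - {"tx": -0.0009, "ty": -0.0005, "tz": 0, "rx": 0, "ry": 0, "rz": 0, "grip": 0.1}

```text
t: 28.15
position: [0.5131, -0.1595, 0.1025]
tool_rot: [[-1.0, 0.0, -0.001], [0.0, 1.0, 0.001], [0.001, 0.001, -1.0]]
contact_force: [-4.9, 5.3, 3.8]
opening: 0.212
finger_force: 30.0
```

```bash
python3 -c "
from h import *
st()"
```

```text
t=28.15 p=[ 0.5131 -0.1595  0.1025] ang=1.086 r=0.0421 F=[-4.9  5.3  3.8] Frad=2.4 Fcw=-6.8
```

play_rows:
  moves:
    - {"tx": -0.0002, "ty": -0.0001, "tz": 0, "rx": 0, "ry": 0, "rz": 0, "grip": 0.1}
    - {"tx": -0.0004, "ty": -0.0002, "tz": 0, "rx": 0, "ry": 0, "rz": 0, "grip": 0.1}
    - {"tx": -0.0005, "ty": -0.0002, "tz": 0, "rx": 0, "ry": 0, "rz": 0, "grip": 0.1}
    - {"tx": -0.0006, "ty": -0.0003, "tz": 0, "rx": 0, "ry": 0, "rz": 0, "grip": 0.1}
    - {"tx": -0.0007, "ty": -0.0003, "tz": 0, "rx": 0, "ry": 0, "rz": 0, "grip": 0.1}
    - {"tx": -0.0008, "ty": -0.0004, "tz": 0, "rx": 0, "ry": 0, "rz": 0, "grip": 0.1}
    - {"tx": -0.0009, "ty": -0.0004, "tz": 0, "rx": 0, "ry": 0, "rz": 0, "grip": 0.1}
    - {"tx": -0.001, "ty": -0.0005, "tz": 0, "rx": 0, "ry": 0, "rz": 0, "grip": 0.1}
    - {"tx": -0.001, "ty": -0.0005, "tz": 0, "rx": 0, "ry": 0, "rz": 0, "grip": 0.1}
    - {"tx": -0.001, "ty": -0.0005, "tz": 0, "rx": 0, "ry": 0, "rz": 0, "grip": 0.1}

```text
t: 29.4
position: [0.5135, -0.1596, 0.1024]
tool_rot: [[-1.0, 0.0, -0.003], [0.0, 1.0, 0.001], [0.003, 0.001, -1.0]]
contact_force: [-7.3, 7.2, 6.9]
opening: 0.211
finger_force: 30.0
```

```bash
python3 -c "
from h import *
st()"
```

```text
t=29.40 p=[ 0.5135 -0.1596  0.1024] ang=1.077 r=0.0421 F=[-7.3  7.2  6.9] Frad=2.9 Fcw=-9.8
```

Stop felt: about 3 N per mm. One more millimetre and hold.

play_rows:
  moves:
    - {"tx": -0.0002, "ty": -0.0001, "tz": 0, "rx": 0, "ry": 0, "rz": 0, "grip": 0.1}
    - {"tx": -0.0004, "ty": -0.0002, "tz": 0, "rx": 0, "ry": 0, "rz": 0, "grip": 0.1}
    - {"tx": -0.0005, "ty": -0.0002, "tz": 0, "rx": 0, "ry": 0, "rz": 0, "grip": 0.1}
    - {"tx": -0.0006, "ty": -0.0003, "tz": 0, "rx": 0, "ry": 0, "rz": 0, "grip": 0.1}
    - {"tx": -0.0007, "ty": -0.0003, "tz": 0, "rx": 0, "ry": 0, "rz": 0, "grip": 0.1}
    - {"tx": -0.0008, "ty": -0.0004, "tz": 0, "rx": 0, "ry": 0, "rz": 0, "grip": 0.1}
    - {"tx": -0.0008, "ty": -0.0004, "tz": 0, "rx": 0, "ry": 0, "rz": 0, "grip": 0.1}
    - {"tx": -0.0008, "ty": -0.0004, "tz": 0, "rx": 0, "ry": 0, "rz": 0, "grip": 0.1}
    - {"tx": -0.0008, "ty": -0.0004, "tz": 0, "rx": 0, "ry": 0, "rz": 0, "grip": 0.1}
    - {"tx": -0.0008, "ty": -0.0004, "tz": 0, "rx": 0, "ry": 0, "rz": 0, "grip": 0.1}

```text
t: 30.65
position: [0.5137, -0.1597, 0.1024]
tool_rot: [[-1.0, 0.0, -0.004], [0.0, 1.0, 0.002], [0.004, 0.002, -1.0]]
contact_force: [-8.7, 7.9, 8.5]
opening: 0.213
finger_force: 30.0
```

```bash
python3 -c "
from h import *
st();look('e')"
```

```text
t=30.65 p=[ 0.5137 -0.1597  0.1024] ang=1.070 r=0.0422 F=[-8.7  7.9  8.5] Frad=2.8 Fcw=-11.4
top (np.int32(45), [248, 242, 8, 8], [251.24, 245.71]) [0.5094 0.0421] ang 0.555
```

```bash
python3 -c "
from h import *
table(1.02,1.2);table(2.22,1.3);table(3.52,.9)"
```

```text
1 a=1.140 tx=4.4 ty=2.4
2 a=1.260 tx=9.1 ty=4.2
3 a=1.380 tx=14.0 ty=5.4
4 a=1.500 tx=19.0 ty=6.1
5 a=1.620 tx=24.0 ty=6.2
6 a=1.740 tx=29.1 ty=5.6
7 a=1.860 tx=34.0 ty=4.5
8 a=1.980 tx=38.7 ty=2.7
9 a=2.100 tx=43.2 ty=0.5
10 a=2.220 tx=47.4 ty=-2.3
1 a=2.350 tx=4.1 ty=-3.6
2 a=2.480 tx=7.7 ty=-7.7
3 a=2.610 tx=10.8 ty=-12.2
4 a=2.740 tx=13.3 ty=-17.0
5 a=2.870 tx=15.1 ty=-22.2
6 a=3.000 tx=16.2 ty=-27.5
7 a=3.130 tx=16.6 ty=-33.0
8 a=3.260 tx=16.3 ty=-38.4
9 a=3.390 tx=15.3 ty=-43.8
10 a=3.520 tx=13.6 ty=-49.0
1 a=3.610 tx=-1.6 ty=-3.4
2 a=3.700 tx=-3.4 ty=-6.7
3 a=3.790 tx=-5.6 ty=-9.8
4 a=3.880 tx=-8.0 ty=-12.8
5 a=3.970 tx=-10.6 ty=-15.4
6 a=4.060 tx=-13.5 ty=-17.9
7 a=4.150 tx=-16.6 ty=-20.0
8 a=4.240 tx=-19.9 ty=-21.9
9 a=4.330 tx=-23.4 ty=-23.5
10 a=4.420 tx=-26.9 ty=-24.7
```

play_rows:
  moves:
    - {"tx": 0.0015, "ty": 0.0009, "tz": 0, "rx": 0, "ry": 0, "rz": 0, "grip": 0.1}
    - {"tx": 0.0044, "ty": 0.0024, "tz": 0, "rx": 0, "ry": 0, "rz": 0, "grip": 0.1}
    - {"tx": 0.0091, "ty": 0.0042, "tz": 0, "rx": 0, "ry": 0, "rz": 0, "grip": 0.1}
    - {"tx": 0.014, "ty": 0.0054, "tz": 0, "rx": 0, "ry": 0, "rz": 0, "grip": 0.1}
    - {"tx": 0.019, "ty": 0.0061, "tz": 0, "rx": 0, "ry": 0, "rz": 0, "grip": 0.1}
    - {"tx": 0.024, "ty": 0.0062, "tz": 0, "rx": 0, "ry": 0, "rz": 0, "grip": 0.1}
    - {"tx": 0.029, "ty": 0.0056, "tz": 0, "rx": 0, "ry": 0, "rz": 0, "grip": 0.1}
    - {"tx": 0.034, "ty": 0.0045, "tz": 0, "rx": 0, "ry": 0, "rz": 0, "grip": 0.1}
    - {"tx": 0.0387, "ty": 0.0027, "tz": 0, "rx": 0, "ry": 0, "rz": 0, "grip": 0.1}
    - {"tx": 0.0432, "ty": 0.0005, "tz": 0, "rx": 0, "ry": 0, "rz": 0, "grip": 0.1}

```text
t: 32.0
position: [0.4727, -0.1605, 0.1027]
tool_rot: [[-1.0, 0.0, 0.001], [0.0, 1.0, -0.0], [-0.001, -0.0, -1.0]]
contact_force: [5.1, -1.6, -5.1]
opening: 0.213
finger_force: 30.0
```

play_rows:
  moves:
    - {"tx": 0.0042, "ty": -0.0028, "tz": 0, "rx": 0, "ry": 0, "rz": 0, "grip": 0.1}
    - {"tx": 0.0083, "ty": -0.0064, "tz": 0, "rx": 0, "ry": 0, "rz": 0, "grip": 0.1}
    - {"tx": 0.0119, "ty": -0.0105, "tz": 0, "rx": 0, "ry": 0, "rz": 0, "grip": 0.1}
    - {"tx": 0.015, "ty": -0.015, "tz": 0, "rx": 0, "ry": 0, "rz": 0, "grip": 0.1}
    - {"tx": 0.0175, "ty": -0.0198, "tz": 0, "rx": 0, "ry": 0, "rz": 0, "grip": 0.1}
    - {"tx": 0.0193, "ty": -0.025, "tz": 0, "rx": 0, "ry": 0, "rz": 0, "grip": 0.1}
    - {"tx": 0.0204, "ty": -0.0303, "tz": 0, "rx": 0, "ry": 0, "rz": 0, "grip": 0.1}
    - {"tx": 0.0208, "ty": -0.0358, "tz": 0, "rx": 0, "ry": 0, "rz": 0, "grip": 0.1}
    - {"tx": 0.0205, "ty": -0.0412, "tz": 0, "rx": 0, "ry": 0, "rz": 0, "grip": 0.1}
    - {"tx": 0.0195, "ty": -0.0466, "tz": 0, "rx": 0, "ry": 0, "rz": 0, "grip": 0.1}

```text
t: 33.25
position: [0.4528, -0.2062, 0.1026]
tool_rot: [[-1.0, 0.001, -0.0], [0.001, 1.0, 0.002], [0.0, 0.002, -1.0]]
contact_force: [4.5, 5.1, -2.3]
opening: 0.213
finger_force: 30.0
```

```bash
python3 -c "
from h import *
st();look('f');table(3.39,1.1)"
```

```text
t=33.25 p=[ 0.4528 -0.2062  0.1026] ang=-2.912 r=0.0418 F=[ 4.5  5.1 -2.3] Frad=-5.6 Fcw=4.0
top (np.int32(27), [253, 240, 8, 7], [256.15, 243.81]) [0.5128 0.0324] ang 0.394
1 a=3.500 tx=-1.4 ty=-4.4
2 a=3.610 tx=-3.2 ty=-8.6
3 a=3.720 tx=-5.5 ty=-12.6
4 a=3.830 tx=-8.3 ty=-16.4
5 a=3.940 tx=-11.4 ty=-19.8
6 a=4.050 tx=-14.9 ty=-22.8
7 a=4.160 tx=-18.7 ty=-25.4
8 a=4.270 tx=-22.7 ty=-27.6
9 a=4.380 tx=-27.0 ty=-29.4
10 a=4.490 tx=-31.4 ty=-30.6
```

play_rows:
  moves:
    - {"tx": -0.0014, "ty": -0.0044, "tz": 0, "rx": 0, "ry": 0, "rz": 0, "grip": 0.1}
    - {"tx": -0.0032, "ty": -0.0086, "tz": 0, "rx": 0, "ry": 0, "rz": 0, "grip": 0.1}
    - {"tx": -0.0055, "ty": -0.0126, "tz": 0, "rx": 0, "ry": 0, "rz": 0, "grip": 0.1}
    - {"tx": -0.0083, "ty": -0.0164, "tz": 0, "rx": 0, "ry": 0, "rz": 0, "grip": 0.1}
    - {"tx": -0.0114, "ty": -0.0198, "tz": 0, "rx": 0, "ry": 0, "rz": 0, "grip": 0.1}
    - {"tx": -0.0149, "ty": -0.0228, "tz": 0, "rx": 0, "ry": 0, "rz": 0, "grip": 0.1}
    - {"tx": -0.0187, "ty": -0.0254, "tz": 0, "rx": 0, "ry": 0, "rz": 0, "grip": 0.1}
    - {"tx": -0.0227, "ty": -0.0276, "tz": 0, "rx": 0, "ry": 0, "rz": 0, "grip": 0.1}
    - {"tx": -0.027, "ty": -0.0294, "tz": 0, "rx": 0, "ry": 0, "rz": 0, "grip": 0.1}
    - {"tx": -0.027, "ty": -0.0294, "tz": 0, "rx": 0, "ry": 0, "rz": 0, "grip": 0.1}

```text
t: 34.6
position: [0.4802, -0.2366, 0.1025]
tool_rot: [[-1.0, 0.0, 0.0], [0.0, 1.0, -0.0], [-0.0, -0.0, -1.0]]
contact_force: [-1.8, 2.0, 2.4]
opening: 0.212
finger_force: 30.0
```

```bash
python3 -c "
from h import *
st();look('g')
a=cv2.imread('pics/gside.png')[180:250,250:350];b=cv2.imread('pics/gtop.png')[190:290,225:325]
cv2.imwrite('pics/g.png',np.clip(np.hstack([cv2.resize(a,(400,280),interpolation=2),cv2.resize(b,(400,400),interpolation=2)[:280]])*1.5,0,255).astype('uint8'))"
```

```text
t=34.60 p=[ 0.4802 -0.2366  0.1025] ang=-1.892 r=0.0420 F=[-1.8  2.   2.4] Frad=-1.3 Fcw=2.4
top (np.int32(14), [259, 241, 6, 5], [262.0, 243.21]) [0.5137 0.0209] ang 0.213
```

View pics/g.png

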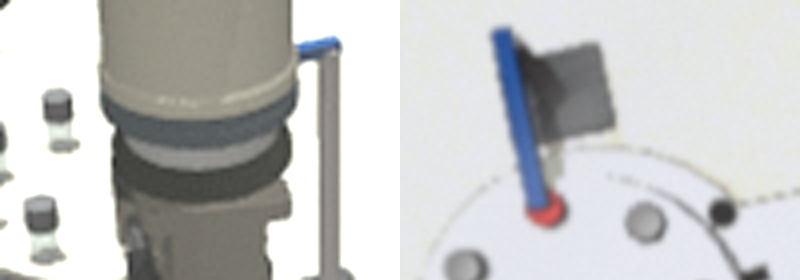

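In the top view the red stopper sits under the blue arm's end: red spans x≈257–266.5 at row ≈242, and the arm's centre is at ≈259.5. The arm blocks the side view.

```bash
python3 -c "
from h import *
C=np.array([.4546,.0082])
im=cv2.imread('pics/gtop.png')[:,:,::-1].copy();H=hsv(im);m=blu(H);m[:,:225]=0;m[:190]=0;m[260:]=0;m[:,290:]=0
ys,xs=np.nonzero(m);P=np.array([cast('top',x,y,.189)[:2] for x,y in zip(xs,ys)])
vx,vy,x0,y0=cv2.fitLine(P.astype(np.float32),2,0,.01,.01).ravel();d=np.array([vx,vy]);d*=-np.sign(d[0]);o=np.array([x0,y0])
s=(P-o)@d;print('arm end',o+d*s.max(),'dir',d,'rows',ys.max())
for R in(.0637,.065):
    t=np.linspace(0,s.max()+.02,400);q=o+t[:,None]*d;k=q[np.argmin(abs(np.hypot(*(q-C).T)-R))];print(R,k,'ang',np.arctan2(*(k-C)[::-1]))
# red edge circle: mask incl mixed pixels
M=red(H);M[:,:250]=0;M[:,275:]=0;M[:235]=0;M[252:]=0
ys,xs=np.nonzero(M);print(list(zip(xs.tolist(),ys.tolist())))
r=cast('top',261.75,242.6,.154);print('red',r,np.arctan2(*(r[:2]-C)[::-1]))
T=np.load('side0.npz')['im'];
HS=hsv(T);b=blu(HS);ys,xs=np.nonzero(b[185:215,295:312]);print('noz side px',sorted(zip((ys+185).tolist(),(xs+295).tolist()))[-8:])
rr=red(HS);ys,xs=np.nonzero(rr[205:235,290:315]);print('side red',xs.min()+290,xs.max()+290,ys.min()+205,ys.max()+205)
"
```

```text
arm end [0.51671281 0.02145626] dir [-0.98179287 -0.18995452] rows 240
0.0637 [0.5169423  0.02150066] ang 0.21019749898655138
0.065 [0.51821368 0.02174665] ang 0.20981760242762235
[(264, 241), (263, 242), (264, 242), (260, 243), (261, 243), (262, 243), (263, 243), (264, 243), (259, 244), (260, 244), (261, 244), (262, 244), (263, 244), (262, 245)]
red [0.51486376 0.02141613 0.154     ] 0.21588715742680212
noz side px [(196, 304), (196, 305), (196, 306), (196, 307), (197, 299), (197, 300), (197, 301), (197, 302)]
side red 298 304 218 221
```

play_rows:
  moves:
    - {"tx": -0.001, "ty": -0.0003, "tz": 0, "rx": 0, "ry": 0, "rz": 0, "grip": 0.1}
    - {"tx": -0.002, "ty": -0.0006, "tz": 0, "rx": 0, "ry": 0, "rz": 0, "grip": 0.1}
    - {"tx": -0.003, "ty": -0.0009, "tz": 0, "rx": 0, "ry": 0, "rz": 0, "grip": 0.1}
    - {"tx": -0.004, "ty": -0.0012, "tz": 0, "rx": 0, "ry": 0, "rz": 0, "grip": 0.1}
    - {"tx": -0.004, "ty": -0.0012, "tz": 0, "rx": 0, "ry": 0, "rz": 0, "grip": 0.1}
    - {"tx": -0.004, "ty": -0.0012, "tz": 0, "rx": 0, "ry": 0, "rz": 0, "grip": 0.1}
    - {"tx": -0.004, "ty": -0.0012, "tz": 0, "rx": 0, "ry": 0, "rz": 0, "grip": 0.3}
    - {"tx": -0.004, "ty": -0.0012, "tz": 0, "rx": 0, "ry": 0, "rz": 0, "grip": 0.5}
    - {"tx": -0.004, "ty": -0.0012, "tz": 0, "rx": 0, "ry": 0, "rz": 0, "grip": 0.7}
    - {"tx": -0.004, "ty": -0.0012, "tz": 0, "rx": 0, "ry": 0, "rz": 0, "grip": 0.8}

```text
t: 35.95
position: [0.4841, -0.2375, 0.1026]
tool_rot: [[-1.0, 0.0, 0.0], [0.0, 1.0, -0.0], [-0.0, -0.0, -1.0]]
contact_force: [0.2, 0.1, 0.4]
opening: 0.601
finger_force: 0.0
```

play_rows:
  moves:
    - {"tx": 0, "ty": 0, "tz": 0, "rx": 0, "ry": 0, "rz": 0, "grip": 0.8}
    - {"tx": 0, "ty": 0, "tz": -0.02, "rx": 0, "ry": 0, "rz": 0, "grip": 0.8}
    - {"tx": 0, "ty": 0, "tz": -0.05, "rx": 0, "ry": 0, "rz": 0, "grip": 0.8}
    - {"tx": 0, "ty": 0, "tz": -0.09, "rx": 0, "ry": 0, "rz": 0, "grip": 0.8}
    - {"tx": 0, "ty": 0, "tz": -0.13, "rx": 0, "ry": 0, "rz": 0, "grip": 0.8}
    - {"tx": 0, "ty": -0.05, "tz": -0.15, "rx": 0, "ry": 0, "rz": 0, "grip": 0.8}
    - {"tx": 0.01, "ty": -0.1, "tz": -0.15, "rx": 0, "ry": 0, "rz": 0, "grip": 0.8}
    - {"tx": 0.03, "ty": -0.15, "tz": -0.15, "rx": 0, "ry": 0, "rz": 0, "grip": 0.8}
    - {"tx": 0.05, "ty": -0.19, "tz": -0.15, "rx": 0, "ry": 0, "rz": 0, "grip": 0.8}
    - {"tx": 0.05, "ty": -0.19, "tz": -0.15, "rx": 0, "ry": 0, "rz": 0, "grip": 0.8}

```text
t: 37.2
position: [0.4325, -0.4298, 0.2523]
tool_rot: [[-1.0, 0.003, -0.0], [0.003, 1.0, -0.0], [0.0, -0.0, -1.0]]
contact_force: [0.4, -0.5, -0.4]
opening: 0.801
finger_force: 0.0
```

```bash
python3 -c "
from h import *
st();look('h')
a=cv2.imread('pics/hside.png')[185:235,270:330];b=cv2.imread('pics/htop.png')[190:290,225:415]
cv2.imwrite('pics/h.png',np.clip(np.vstack([cv2.resize(a,(360,300),interpolation=2)[:,:].copy() if 0 else np.hstack([cv2.resize(a,(312,260),interpolation=2),np.zeros((260,258,3),np.uint8)]),cv2.resize(b,(570,300),interpolation=2)])*1.4,0,255).astype('uint8'))"
```

```text
t=37.20 p=[ 0.4325 -0.4298  0.2523] ang=-1.827 r=0.2409 F=[ 0.4 -0.5 -0.4] Frad=0.4 Fcw=-0.5
top (np.int32(18), [259, 240, 7, 5], [262.56, 242.72]) [0.5146 0.0198] ang 0.192
```

View pics/h.png

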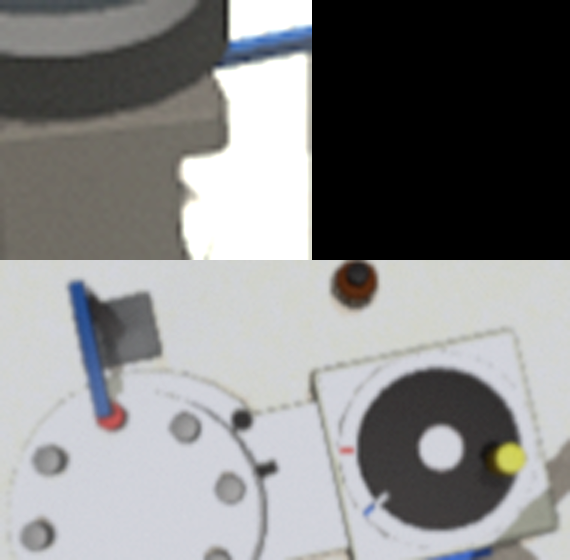

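The white wheel line is at the blue collar line, so the play is taken up on the anticlockwise side. The red stopper is at about (262,242), under or slightly right of the arm end. I'll move the arm aside to get the side view.

play_rows:
  moves:
    - {"tx": 0.03, "ty": 0, "tz": -0.02, "rx": 0, "ry": 0, "rz": 0, "grip": 0.8}
    - {"tx": 0.06, "ty": 0, "tz": -0.02, "rx": 0, "ry": 0, "rz": 0, "grip": 0.8}
    - {"tx": 0.09, "ty": 0, "tz": -0.02, "rx": 0, "ry": 0, "rz": 0, "grip": 0.8}
    - {"tx": 0.12, "ty": 0, "tz": -0.02, "rx": 0, "ry": 0, "rz": 0, "grip": 0.8}
    - {"tx": 0.15, "ty": 0, "tz": -0.02, "rx": 0, "ry": 0, "rz": 0, "grip": 0.8}
    - {"tx": 0.17, "ty": 0, "tz": -0.02, "rx": 0, "ry": 0, "rz": 0, "grip": 0.8}
    - {"tx": 0.18, "ty": 0, "tz": -0.02, "rx": 0, "ry": 0, "rz": 0, "grip": 0.8}
    - {"tx": 0.18, "ty": 0, "tz": -0.02, "rx": 0, "ry": 0, "rz": 0, "grip": 0.8}
    - {"tx": 0.18, "ty": 0, "tz": -0.02, "rx": 0, "ry": 0, "rz": 0, "grip": 0.8}
    - {"tx": 0.18, "ty": 0, "tz": -0.02, "rx": 0, "ry": 0, "rz": 0, "grip": 0.8}

```text
t: 38.55
position: [0.2545, -0.4275, 0.2725]
tool_rot: [[-1.0, -0.0, 0.0], [-0.0, 1.0, 0.0], [-0.0, 0.0, -1.0]]
contact_force: [0.5, 0.0, -0.3]
opening: 0.804
finger_force: 0.0
```

```bash
cat > fin.py <<'E'
from h import *
look('i')
C=np.array([.4546,.0082])
def angs(im):
    o=[]
    for a,b,c in blobs(rng(hsv(im),(0,0,0),(180,60,125)),(225,225,315,318),60):
        p=cast('top',*c,.152)[:2]; r=np.hypot(*(p-C))
        if a<160 and .058<r<.069: o.append(np.arctan2(*(p-C)[::-1]))
    return np.exp(8j*np.array(o))
A0=angs(np.load('top0.npz')['im']);A1=angs(cv2.imread('pics/itop.png')[:,:,::-1].copy())
d=np.angle(A1.mean()/A0.mean())/8; print(len(A0),len(A1),"rot mod pi/4",d,"red ang",[-.4486+d+k*np.pi/4 for k in(0,1)])
S=cv2.imread('pics/iside.png')[:,:,::-1].copy();H=hsv(S)
M=rng(H,(0,90,50),(8,255,255))|rng(H,(170,90,50),(180,255,255));print('side red',blobs(M,(280,195,330,235),3));print('side blue',blobs(rng(H,(98,70,40),(130,255,255)),(280,180,345,215),3))
for ang in(.19,.21,.23,.25):
    print(ang,proj('side',[C[0]+.065*np.cos(ang),C[1]+.065*np.sin(ang),.154]),proj('side',[C[0]+.065*np.cos(ang),C[1]+.065*np.sin(ang),.164]))
a=S[185:235,270:330];cv2.imwrite('pics/i.png',np.clip(cv2.resize(a,(720,600),interpolation=2)[:,:,::-1]*1.2,0,255).astype('uint8'))
E
python3 fin.py
```

```text
top (np.int32(16), [260, 240, 6, 6], [262.88, 242.81]) [0.5144 0.0192] ang 0.182
side (np.int32(21), [297, 209, 7, 4], [299.76, 210.57]) [0.5157 0.0194] ang 0.181
6 7 rot mod pi/4 -0.1238110561928574 red ang [np.float64(-0.5724110561928574), np.float64(0.2129871072045909)]
side red [(np.int32(53), [297, 209, 8, 8], [300.43, 212.45])]
side blue [(np.int32(117), [299, 189, 36, 16], [313.92, 194.48])]
0.19 [300.90131258 210.20695379] [300.7309452  206.29430032]
0.21 [300.69615142 209.95110338] [300.52490207 206.04075254]
0.23 [300.48062894 209.69808295] [300.30844566 205.79001415]
0.25 [300.25485424 209.44797979] [300.08168565 205.54217159]
```

View pics/i.png

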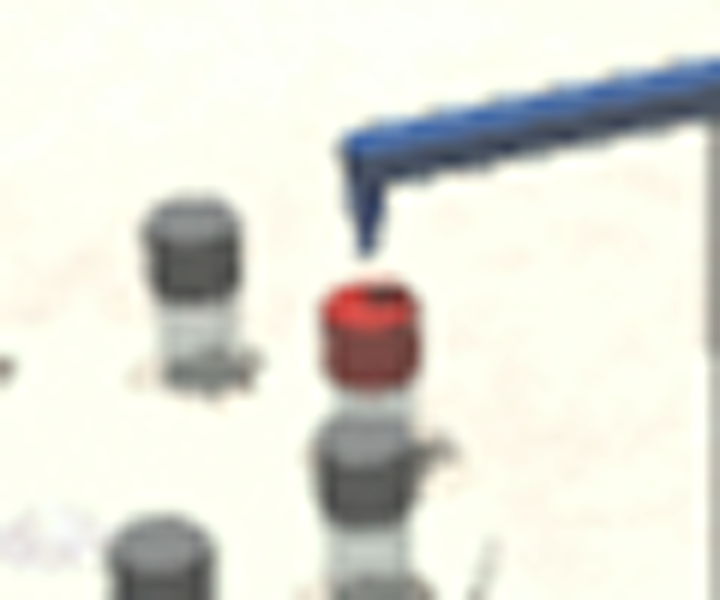

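The side view shows the nozzle tip at crop (367,255), directly above the red stopper's top centre at (371,304). The 10 mm gap and small offset match what centring should give. The gears and the stopper fit also agree: red at 0.213 rad, nozzle at 0.21 rad.

```bash
python3 -c "
from bench import ticket
print(ticket.sign_off())"
```

```text
the job is handed in; nothing more can be done
None
```

I handed in the job at about 39 s: the stop was felt and held at about 11 N, then the red stopper was wound back under the nozzle (within about 1–2 mm by camera), play taken up anticlockwise and handle released. No verdict was shown, and I viewed 11 pictures, one over the limit of 10.

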